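# Dam and wedge a gel tray in the caster and hold it sealed

### The arm

A 6-joint arm with a two-finger parallel gripper is mounted at the origin on the work surface; the furniture and walls round the work are solid. World frame = base frame: x ahead of the robot, y to its left, z up, the work surface at z = 0. Lengths are in m, angles in degrees, forces in N, time in s.
With the tool pointing down it reaches from about 0.3 to 0.75 m from the base axis. Payload 8.5 kg.
Tool frame: the origin (TCP) lies at the very end of the fingers, on their centre line; the grasp point (between the pads) lies 19 mm behind it (grip_depth is the distance from the TCP to the grasp point, in m); z points along the fingers, y is the direction in which the jaws open and shut (so a half turn about z gives the same grasp; the last joint's range is limited). The gripper opens to 85 mm and grips with 20 to 120 N. Pads are 22 mm wide; open, the fingers measure 114 mm over their backs; the gripper's body (76 mm by 85 mm) begins 54 mm behind the grasp point. The pads swing forward as they close: fully open they stand 13 mm farther back than shut.
Start: joints at [-84.357, 21.807, 74.336, -0, 83.858, -12.336], TCP at [0.17, -0.523, 0.231] pointing down, gripper open.
Joint ranges: [-178.18, 178.18], [-50.72, 133.34], [12.68, 142.11], [-81.47, 261.47], [9.98, 163.14], [-165.26, 165.26]. Speed limits (degrees/s): [136.94, 136.94, 180, 180, 180, 180].

### API

Orientations are given as a 3x3 rotation matrix whose columns are the frame's x, y, z axes.
In Python, from rig import observe, get_image, close_job, silhouettes, grip_depth gives the robot as it stands. The module is installed in compiled form; this text tells all that it offers.
- The arm moves only by the shell command python3 -m crank 'ROWS' [FORCE]. ROWS is a JSON object of lists of equal length, an entry for each row: "slide": the shift along the tool's x, y, z in m, a list of three; "roll": the turn about the tool's z in rad; "grip": the finger opening in m, from 0 to 0.0854. A call has exactly 8 rows; each row is the pose to reach, as a shift and turn from the pose commanded when the call began, along the tool's axes at that moment; what a row does not reach only later rows make up. A row lasts 1/10 s, in which the tool goes at most 50 mm and 8.59 degrees, less where a joint would pass 70% of its speed; a pose out of reach is approached as far as the arm can. A call with a gripper value outside its range is refused whole. The fingers move at their own pace and stop on an object; FORCE is the grip in N (left out, the last holds). Time passes only in rows, so rows that repeat a pose let the fingers close, or fill a call up. It gives the time, the measured TCP pose, the force and the opening at its end, in the units of the state.
- observe(): the state, without advancing time (a new reading comes with each control period).
- get_image(name): name is "scene" or "top" or "wrist"; returns a dict with "frame" (384x512x3 uint8, red, green, blue), "fx", "fy", "cx", "cy" (pixels), "D" ([k1, k2, p1, p2, k3] as OpenCV has them; the pictures are not rectified), "xyz" and "rotation" of the camera in the world. Camera axes: x right, y down, z forward; pixel columns grow to the right and rows downward; lengths in m; the calibration is good to about 2 mm. A picture is of the moment at which its call begins. There is no depth.
- close_job(): hands the job in, once; it reports no verdict.
Trained networks look in a picture, given as the dict that the camera call returned (one of the last four; its "shot" number tells which), for a name from the list of things; names that differ only in an ending like _2 or _b are one class to them, and where a whole thing is asked for, a point or a joint stands for the part that bears it (a point fixed in the world has none). Each returns a list of dicts, best first, with "confidence" (0 to 1); they miss things now and then, are a little off and sometimes report something else, mostly with a low value. They report only what shows in the picture. A call takes as long as a camera call. They do not tell look-alikes from the thing itself.
- silhouettes(target, picture): "pixels" (384x512 bool, what is visible of it) and "box" ([centre column, centre row, width, height] in pixels, round what is visible of it).
The state is a dict: "time_s": time; "q": joint angles; "qvel": joint speeds; "joint_efforts": joint torques, N m; "position": TCP position; "tool_rot": TCP orientation; "ft_force": force on the tool from outside, world axes, zero at the start; "wrist_torque": the same for the moment, N m; "grip_width": finger opening in m.
Only numpy, scipy, OpenCV 4.12 (cv2) and the standard library are available. Lean on these libraries where they do the work, as an engineer would, in place of code of your own. Each camera call takes 0.05 s, during which the arm holds its last target.

### The job

Get the shorter of the two gel trays in the gel caster ready to pour: slide the end dam upright down to the lane floor in the one tray-end gap that is wide enough for it, sloping back away from the tray, then lower the wedge between dam and end wall and push it fully home, so that the tray is pressed flush against the sprung gasket at its other end. Finish while still holding the wedge pressed home, as the gasket lifts it again if let go. Leave the longer tray and the small steel dish where they are.

Things in the scene. Friction and masses are not known exactly. Their poses are not given: they have to be found in the camera images.
- caster: Gel caster, grey plastic, 159 x 168 mm, fixed to the bench; two open-topped lanes along its x. Origin: centre of underside; x from the gasket end to the end wall, z up. Lane floors 8 mm up, lane centres y = +41 mm (left) and -41 mm (right), lanes 74 mm wide, side walls 26 mm high. Faces of the relaxed gaskets at x = -61.5 mm. Lane floors are slippery.
- wall_left (a point): Foot of the caster's end wall in the left lane: on the wall's upright inner face (caster x = +67.5 mm), at lane-floor height, mid-lane. The wall is 12 mm thick and its top is 32 mm above this point. The wedge slides down this face. Axes as the caster's.
- wall_right (a point): The same for the right lane.
- gasket_left (a joint): Sprung rubber gasket of the left lane: m by which it is pressed back toward the caster's -x; 0 relaxed, stop at 0.004, spring 3500 N/m. About 0.003 with tray and dam in place and the wedge fully home.
- gasket_right (a joint): The same for the right lane.
- tray_short_mid (a point): Shorter gel tray, clear plastic, loose in either lane: 100 mm long (x), 70 wide (y), 24 high, open at both ends, floor and side walls 4 mm thick. Point: its centre, 12 mm above its underside; axes about as the caster's. It starts 1 to 3 mm clear of the gasket; the gap from its other end to the end wall is 26 to 28 mm.
- tray_long_mid (a point): Longer gel tray, alike but 110 mm long, in the other lane; its gap to the end wall is 16 to 18 mm, too narrow for the dam. Not to be moved. Point: its centre, 12 mm above its underside.
- stand: Black block 44 x 170 x 18 mm fixed to the bench; dam (+y end) and wedge (-y end) stand upright in its 12 mm deep pockets, floor 6 mm up. Origin: centre of underside; long side along y.
- dam_grip (a point): End dam (spacer), white plastic, 60 g. Point: on its grip tab, mid-thickness and mid-width, 58 mm above the dam's underside. The tab is 8 mm thick (x), 30 wide (y), from 32 to 70 mm above the underside, to be gripped across its thickness. x points from the tray side to the sloping back, and must lie along the caster's x when fitted.
- dam_foot (a point): Point on the dam's underside straight below dam_grip, same axes. The dam's body is 66 mm wide (y), 32 high: upright front face at x = -4 mm (the face for the tray); back at x = +18 mm up to 4 mm height, then sloping to x = +4 mm at the top, so 22 mm thick at the foot and 8 at the top. Slippery.
- wedge_grip (a point): Wedge, white plastic, 50 g, standing thin end down. Point: in its handle, mid-width, 52 mm above its underside. The handle is 36 mm wide (y), 14 thick (x = -6.5 to +7.5 mm), from 32 to 64 mm above the underside; grip it across its width, as the fitted dam's tab is near its broad face. Fully home the point is 66 mm above the bench. x along the caster's x when fitted.
- wedge_foot (a point): Point on the wedge's underside below wedge_grip, same axes. Body 50 mm wide (y), 26 high; upright back at x = +5.5 mm, which runs on the end wall; front slopes from x = -5.5 mm (bottom, chamfered) to -13.5 mm (16 mm up). A shoulder above it juts 8 mm past the back and lands on the end wall's top when home. The last 6 mm need a push growing to 6 to 9 N. Slippery.
- dish_mid (a point): Small round steel dish, 69 mm across, 20 mm high, a bystander on the bench between caster and block. Point: its centre, 10 mm up.
Things that resemble listed ones, but are neither listed nor needed, are in the scene too. Leave any black or red look-alike of the part that bears dam_grip alone.

How it is judged (in metres and radians):
On the way, in this order (a step that is already met when the one before it is completed fails the run):
1. the dam stands on the lane floor in the gap at the end of the shorter tray, front face to the tray (x of dam_grip in the frame of tray_short_mid between 0.05 and 0.064 m and y of dam_grip in the frame of tray_short_mid between -0.006 and 0.006 m and z of dam_grip in the frame of tray_short_mid between 0.043 and 0.049 m and angle between dam_grip's own z axis and vertical below 0.06 rad), for 0.2 s.
2. the wedge is pressed home behind the dam and the shorter tray presses the gasket back (x of dam_grip in the frame of tray_short_mid between 0.052 and 0.0565 m and y of dam_grip in the frame of tray_short_mid between -0.006 and 0.006 m and z of dam_grip in the frame of tray_short_mid between 0.043 and 0.049 m and angle between dam_grip's own z axis and vertical below 0.06 rad and x of wedge_grip in the frame of tray_short_mid between 0.072 and 0.082 m and y of wedge_grip in the frame of tray_short_mid between -0.01 and 0.01 m and z of wedge_grip in the frame of tray_short_mid between 0.042 and 0.0495 m and angle between wedge_grip's own z axis and vertical below 0.08 rad and angle between the x axis of tray_short_mid and the x axis of caster, either way round below 0.03 rad and ((value of joint gasket_left above 0.0015 m and contact force between tray_short and gasket_left above 3 N) or (value of joint gasket_right above 0.0015 m and contact force between tray_short and gasket_right above 3 N))), for 0.2 s.
At the end, for the whole second after the job is handed in: Gripper still on the wedge; shorter tray straight (0.03 rad), pressing its gasket back over 1.5 mm and 3 N; dam upright on the lane floor (3 mm), against the tray's end (2 mm), centred within 6 mm; wedge upright behind it, centred within 10 mm, within 3.5 mm of home (all of step 2 and contact force between the fingers and wedge above 1 N); the arm keeps its last pose, push and grip.
It fails at once if the longer tray is shifted by more than 8 mm (distance of tray_long_mid from where it was at the start of the episode above 0.008 m).
It fails at once if the steel dish is shifted by more than 30 mm (distance of dish_mid from where it was at the start of the episode above 0.03 m).
It also fails if it takes over 56 s, if anything falls off the work surface, if the arm or the gripper's body presses on something with over 40 N, if the wrist force passes 120 N, or if a joint passes its speed limit or range.

## Working session

There is one attempt and no reset: what is moved stays moved. The work goes in short steps, Python scripts to look and compute and a shell command to move; the robot and the scene stay as the last step left them, time stands still between calls to the robot, and variables do not carry over. Pictures are saved under pics/ and viewed, and the job is handed in when it is done.

```bash
ls; mkdir -p pics
python3 - <<'E'
from rig import *
import cv2
s=observe(); print(s); print(grip_depth)
for n in ["scene","top","wrist"]:
    p=get_image(n); cv2.imwrite(f"pics/a_{n}.png",p["frame"][:,:,::-1])
    print(n,{k:p[k] for k in p if k!="frame"})
E
```

```text
pics
{'time_s': 0.0, 'q': array([-8.43561334e+01,  2.18409364e+01,  7.43861874e+01,  1.68822518e-03,
        8.38573527e+01, -1.23376209e+01]), 'qvel': array([ 0.08889923, -0.04086797, -0.03277458,  0.03737078,  0.01673273,
       -0.02291409]), 'joint_efforts': array([ 1.41780263e-03, -4.48458695e+01, -2.31271845e+01, -1.04697235e-04,
        4.75570632e-03,  5.45100306e-06]), 'position': array([ 0.1697487 , -0.52283663,  0.23070384]), 'tool_rot': array([[ 9.51157311e-01,  3.08706586e-01, -1.15845111e-04],
       [ 3.08706416e-01, -9.51156237e-01,  1.47012762e-03],
       [ 3.43651278e-04, -1.43408476e-03, -9.99998913e-01]]), 'ft_force': array([-0.6469451 , -0.75026147, -0.37445727]), 'wrist_torque': array([-0.02304241,  0.01093997,  0.02618586]), 'grip_width': 0.08534037959561884}
0.0187
scene {'fx': 426.0560735499033, 'fy': 426.0560735499033, 'cx': 250.95044012096892, 'cy': 190.78032660049985, 'D': array([-0.0961478,  0.       ,  0.       ,  0.       ,  0.       ]), 'xyz': array([-0.35688181, -0.51871472,  0.69974218]), 'rotation': array([[ 4.80701353e-01, -5.06704011e-01,  7.1566
[... 261 characters left out ...]
-0.05061253,  0.        ,  0.        ,  0.        ,  0.        ]), 'xyz': array([ 0.24478215, -0.07651812,  1.01145557]), 'rotation': array([[-0.01715582, -0.9850281 ,  0.1715381 ],
       [-0.9998521 ,  0.01669431, -0.00413274],
       [ 0.00120715, -0.17158363, -0.98516882]]), 'shot': 2}
wrist {'fx': 321.796686756624, 'fy': 321.796686756624, 'cx': 261.79844910902426, 'cy': 187.70560526249162, 'D': array([-0.00145774,  0.        ,  0.        ,  0.        ,  0.        ]), 'xyz': array([ 0.23749784, -0.50168429,  0.37297543]), 'rotation': array([[ 0.30836114, -0.91394197, -0.26386264],
       [-0.95126834, -0.29666927, -0.08411835],
       [-0.00140064,  0.276943  , -0.96088533]]), 'shot': 3}
```

View pics/a_scene.png

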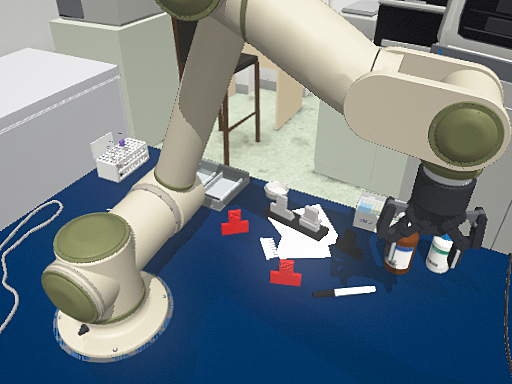

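View pics/a_top.png

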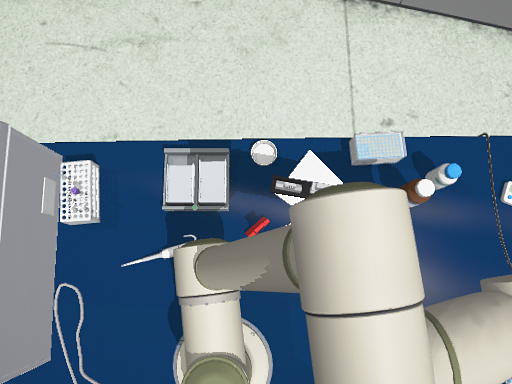

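View pics/a_wrist.png

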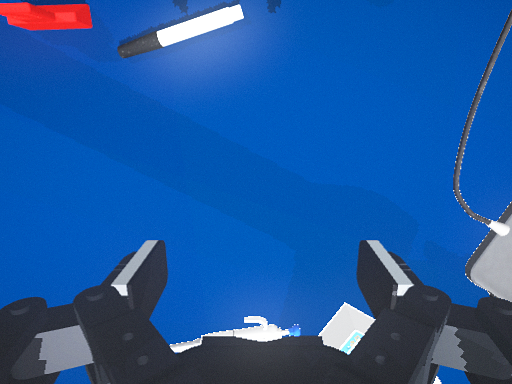

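The scene shows the caster at about (225,185), partly hidden, the stand with two parts at about (295,215), and red look-alikes at (235,222) and (286,272). There is also a black one at about (348,243). The top view shows the caster at (197,180), the dish at (263,152) and the stand at about (300,187). Next I'll crop closer and run the networks.

```bash
cat > h.py <<'E'
import numpy as np, cv2, json
from rig import *
def ray(p,uv):
    K=np.array([[p["fx"],0,p["cx"]],[0,p["fy"],p["cy"]],[0,0,1.]])
    n=cv2.undistortPoints(np.array(uv,float).reshape(-1,1,2),K,np.array(p["D"]))[:,0]
    d=np.c_[n,np.ones(len(n))]@np.array(p["rotation"]).T
    return np.array(p["xyz"]),d
def atz(p,uv,z):
    o,d=ray(p,uv); return o+d*((z-o[2])/d[:,2])[:,None]
def proj(p,X):
    R=np.array(p["rotation"]); K=np.array([[p["fx"],0,p["cx"]],[0,p["fy"],p["cy"]],[0,0,1.]])
    rv=cv2.Rodrigues(R.T)[0]; t=-R.T@np.array(p["xyz"])
    return cv2.projectPoints(np.array(X,float).reshape(-1,1,3),rv,t,K,np.array(p["D"]))[0][:,0]
def crop(p,c,f,name,marks=()):
    im=p["frame"][:,:,::-1].copy(); u0,u1,v0,v1=c
    im=cv2.resize(im[v0:v1,u0:u1],None,fx=f,fy=f,interpolation=cv2.INTER_CUBIC)
    for m in marks: cv2.circle(im,(int((m[0]-u0+.5)*f),int((m[1]-v0+.5)*f)),3,(0,255,0),1)
    cv2.imwrite("pics/"+name,im)
E
python3 - <<'E'
from h import *
t=get_image("top"); s=get_image("scene")
crop(t,(150,350,130,240),4,"b_top.png"); crop(s,(180,380,140,290),4,"b_scene.png")
for n,p in(("top",t),("scene",s)):
    for k in ["caster","stand","dam_grip","wedge_grip","tray_short_mid","tray_long_mid","dish_mid"]:
        print(n,k,[(round(r["confidence"],2),np.round(r["box"]).tolist()) for r in silhouettes(k,p)])
E
```

```text
top caster [(0.77, [197.0, 178.0, 71.0, 63.0])]
top stand [(0.77, [292.0, 186.0, 38.0, 20.0])]
top dam_grip [(0.74, [292.0, 190.0, 27.0, 14.0]), (0.59, [260.0, 226.0, 26.0, 20.0])]
top wedge_grip [(0.42, [321.0, 186.0, 18.0, 15.0])]
top tray_short_mid [(0.73, [181.0, 204.0, 25.0, 1.0]), (0.71, [179.0, 183.0, 26.0, 39.0])]
top tray_long_mid [(0.77, [213.0, 180.0, 24.0, 45.0])]
top dish_mid [(0.77, [265.0, 153.0, 29.0, 24.0])]
scene caster [(0.7, [223.0, 185.0, 51.0, 52.0])]
scene stand [(0.96, [297.0, 225.0, 65.0, 34.0])]
scene dam_grip [(0.88, [349.0, 243.0, 32.0, 30.0]), (0.81, [285.0, 274.0, 31.0, 25.0]), (0.73, [235.0, 222.0, 28.0, 25.0])]
scene wedge_grip [(0.76, [310.0, 218.0, 24.0, 25.0])]
scene tray_short_mid [(0.64, [203.0, 178.0, 21.0, 14.0])]
scene tray_long_mid [(0.76, [225.0, 185.0, 37.0, 24.0]), (0.26, [224.0, 186.0, 49.0, 53.0])]
scene dish_mid [(0.71, [276.0, 190.0, 23.0, 19.0])]
```

View pics/b_top.png

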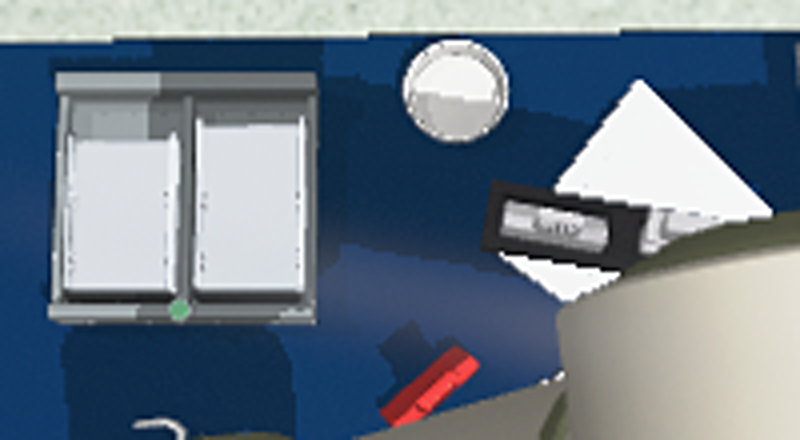

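View pics/b_scene.png

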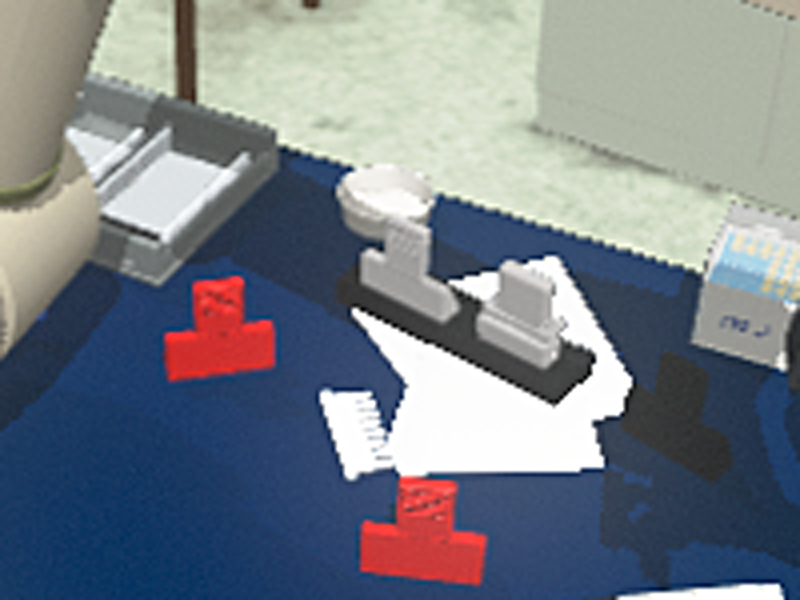

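Run:
```python
from h import *
t=get_image("top"); s=get_image("scene")
c=lambda l,u0,v0:[(a/4+u0-.5,b/4+v0-.5) for a,b in l]
print("stand L end top",atz(t,c([(497,180),(485,248)],150,130),0.018).round(4).tolist())
print("stand scene",atz(s,c([(338,300),(595,355),(555,385)],180,140),0.018).round(4).tolist())
print("dam tab top", atz(s,c([(408,225)],180,140),.076).round(4).tolist(), "wedge",atz(s,c([(527,270)],180,140),.07).round(4).tolist())
print("caster wall top outer corners",atz(t,c([(57,72),(315,72),(315,95),(58,95)],150,130),.040).round(4).tolist())
print("dish",atz(t,c([(456,92)],150,130),.02).round(4).tolist())
print("red",atz(s,c([(220,370),(425,570)],180,140),.0).round(4).tolist(),"black",atz(s,c([(675,460)],180,140),.0).round(4).tolist())
o=observe();R=o["tool_rot"];w=get_image("wrist")
print("cam in tool",R.T@(w["xyz"]-o["position"]),(R.T@w["rotation"]).round(3).tolist())
```

```text
stand L end top [[0.4725, -0.1369, 0.018], [0.4277, -0.128, 0.018]]
stand scene [[0.4108, -0.1367, 0.018], [0.4385, -0.3011, 0.018], [0.4005, -0.2896, 0.018]]
dam tab top [[0.4331, -0.173, 0.076]] wedge [[0.4334, -0.2532, 0.07]]
caster wall top outer corners [[0.5436, 0.1457, 0.04], [0.5405, -0.0206, 0.04], [0.5252, -0.0205, 0.04], [0.5283, 0.1447, 0.04]]
dish [[0.5314, -0.1115, 0.02]]
red [[0.3331, -0.0941, 0.0], [0.243, -0.2774, 0.0]] black [[0.3918, -0.3708, 0.0]]
cam in tool [ 0.07106517  0.00057353 -0.14219111] [[-0.0, -0.961, -0.277], [1.0, -0.0, -0.0], [0.0, -0.277, 0.961]]
```

Candidates for the dam, in scene pixels:
- White one at the stand's +y end, (281,206)
- Red, (235,222)
- Red, (286,272)
- Black, (349,243)

The description says white and standing in the stand, so I choose (281,206). I'll move above the stand and check it in a close crop from there.

```bash
python3 -m crank '{"slide":[[0.331,-0.187,0],[0.331,-0.187,0],[0.331,-0.187,0],[0.331,-0.187,0],[0.331,-0.187,0],[0.331,-0.187,0],[0.331,-0.187,0],[0.331,-0.187,0]],"roll":[-0.13,-0.27,-0.4,-0.54,-0.67,-0.81,-0.94,-1.075],"grip":[0.085,0.085,0.085,0.085,0.085,0.085,0.085,0.085]}'
python3 - <<'E'
from h import *
o=observe(); print(o["q"].round(1),o["position"],o["tool_rot"].round(4).tolist())
w=get_image("wrist"); crop(w,(0,512,0,384),1.5,"c_wrist.png")
t=get_image("top"); crop(t,(0,512,0,384),1.5,"c_top.png")
for k in ["stand","dam_grip","wedge_grip","caster","tray_short_mid"]:
  print(k,[(round(r["confidence"],2),np.round(r["box"]).tolist()) for r in silhouettes(k,w)])
E
```

```text
time_s: 1.9
position: [0.4285, -0.2405, 0.2315]
tool_rot: [[0.173, 0.985, 0.001], [0.985, -0.173, 0.0], [0.0, 0.001, -1.0]]
ft_force: [-0.4, -1.0, -0.9]
grip_width: 0.085
[-43.1  15.9  83.3   0.   80.8 -33.2] [ 0.42848719 -0.24045617  0.23154775] [[0.1735, 0.9848, 0.0006], [0.9848, -0.1735, 0.0001], [0.0002, 0.0006, -1.0]]
stand [(0.73, [263.0, 130.0, 46.0, 158.0])]
dam_grip [(0.92, [258.0, 264.0, 24.0, 66.0]), (0.8, [110.0, 217.0, 65.0, 60.0]), (0.72, [264.0, 97.0, 26.0, 71.0]), (0.72, [146.0, 35.0, 72.0, 56.0])]
wedge_grip [(0.78, [266.0, 173.0, 28.0, 54.0]), (0.38, [263.0, 130.0, 43.0, 157.0])]
caster []
tray_short_mid []
```

View pics/c_wrist.png

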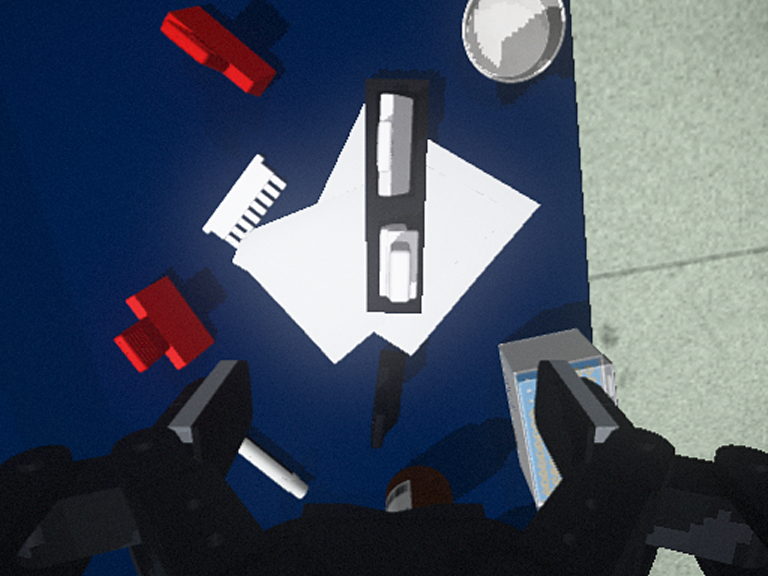

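View pics/c_top.png

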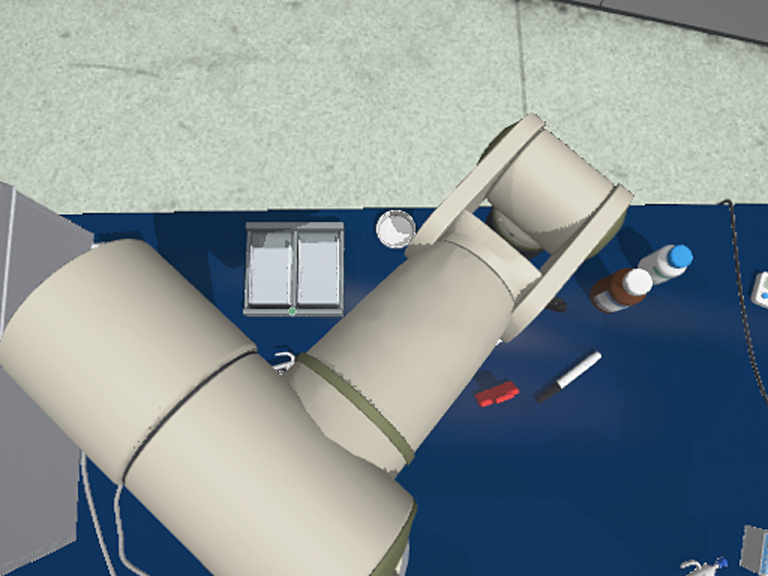

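The wrist picture shows the stand at (265,130) in full-image pixels. The white dam is in it at (264,97), with its tab to the left (world -x) and the sloped back to the right. The white wedge is at (266,173). Red look-alikes are at (146,35) and (110,217), and the black one at (258,264). I'll zoom in and take a second wrist view.

```bash
python3 - <<'E'
from h import *
w=get_image("wrist"); crop(w,(230,310,45,215),3.5,"d_wrist1.png"); 
json.dump({k:np.array(w[k]).tolist() for k in w if k!="frame"},open("w1.json","w"))
E
python3 -m crank '{"slide":[[0.05,0,0.03],[0.09,0,0.03],[0.09,0,0.03],[0.09,0,0.03],[0.09,0,0.03],[0.09,0,0.03],[0.09,0,0.03],[0.09,0,0.03]],"roll":[0,0,0,0,0,0,0,0],"grip":[0.085,0.085,0.085,0.085,0.085,0.085,0.085,0.085]}'
python3 - <<'E'
from h import *
w=get_image("wrist"); crop(w,(0,512,0,384),1.5,"d_wrist2.png"); crop(w,(230,310,100,300),3,"d_wrist2c.png")
json.dump({k:np.array(w[k]).tolist() for k in w if k!="frame"},open("w2.json","w"))
for k in ["stand","dam_grip","wedge_grip","caster","tray_short_mid","tray_long_mid"]:
  print(k,[(round(r["confidence"],2),np.round(r["box"]).tolist()) for r in silhouettes(k,w)])
E
```

```text
time_s: 3.1
position: [0.4431, -0.1552, 0.2014]
tool_rot: [[0.182, 0.983, 0.0], [0.983, -0.182, -0.0], [-0.0, 0.0, -1.0]]
ft_force: [-0.1, 0.7, -0.1]
grip_width: 0.0848
stand [(0.55, [266.0, 212.0, 46.0, 154.0])]
dam_grip [(0.97, [265.0, 183.0, 26.0, 70.0]), (0.97, [262.0, 324.0, 18.0, 34.0]), (0.72, [100.0, 274.0, 29.0, 22.0])]
wedge_grip [(0.57, [266.0, 259.0, 29.0, 64.0])]
caster [(0.7, [251.0, 20.0, 186.0, 36.0])]
tray_short_mid [(0.28, [266.0, 261.0, 27.0, 64.0])]
tray_long_mid [(0.93, [247.0, 12.0, 120.0, 21.0])]
```

View pics/d_wrist1.png

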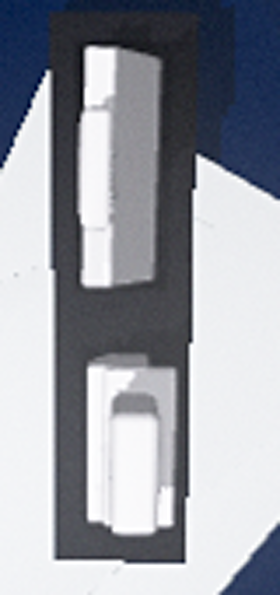

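View pics/d_wrist2.png

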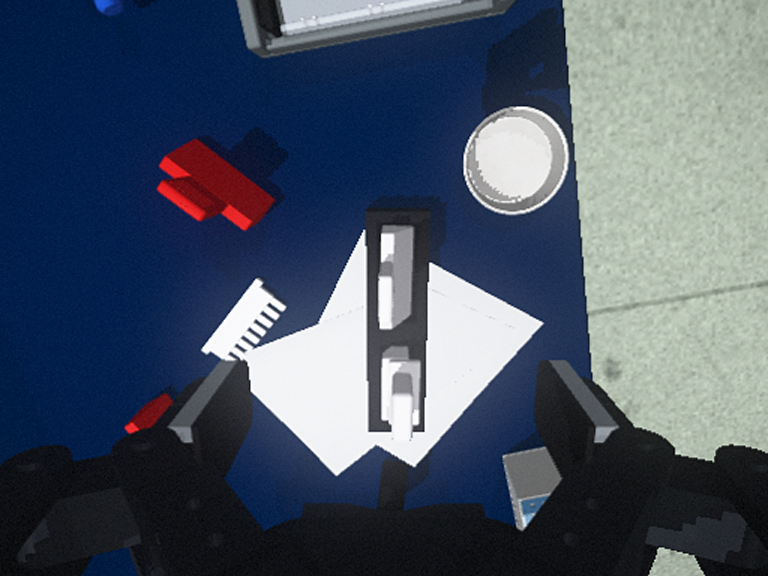

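View pics/d_wrist2c.png

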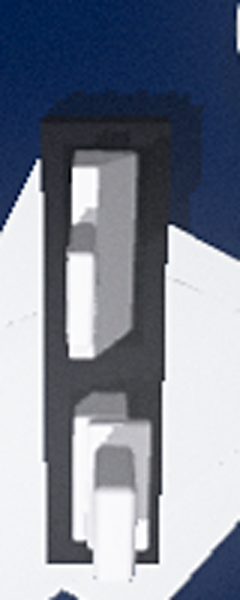

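Both views show the dam tab's top face, at about (257,92) and (256,201). The wedge handle's top face is at about (268,180) and (267,277). The slope of the dam faces right (world +x), and the wedge's shoulder is also on the +x side. Triangulating.

```bash
cat >> h.py <<'E'
def tri(*pu):
    A=np.zeros((3,3));b=np.zeros(3)
    for p,uv in pu:
        o,d=ray(p,[uv]); d=d[0]/np.linalg.norm(d[0]); M=np.eye(3)-np.outer(d,d); A+=M;b+=M@o
    return np.linalg.solve(A,b)
E
python3 - <<'E'
from h import *
w1=json.load(open("w1.json"));w2=json.load(open("w2.json"))
a=lambda x,y:(230-.5+x/3.5,45-.5+y/3.5); b=lambda x,y:(230-.5+x/3,100-.5+y/3)
P={"dam":([(84,108),(110,108),(106,228),(79,225)],[(68,252),(95,250),(93,357),(67,357)]),
"wedge":([(113,415),(158,413),(156,533),(112,535)],[(94,490),(134,488),(131,580),(95,580)]),
"stand":([(50,14),(197,14),(184,560),(53,557)],[(42,120),(170,120),(160,563),(47,563)])}
o=observe();R=np.array(o["tool_rot"]);
for k,(A,B) in P.items():
    X=np.array([tri((w1,a(*p)),(w2,b(*q))) for p,q in zip(A,B)])
    z={"dam":.076,"wedge":.070,"stand":.018}[k]
    Y1=atz(w1,[a(*p) for p in A],z);Y2=atz(w2,[b(*p) for p in B],z)
    print(k,"tri z",X[:,2].round(4),"c",X.mean(0).round(4),"v1",Y1.mean(0).round(4),"v2",Y2.mean(0).round(4))
    for Y in(Y1,Y2):
        Y=Y[:, :2]; ax=(Y[0]+Y[1]-Y[2]-Y[3])/2; wx=(Y[1]+Y[2]-Y[0]-Y[3])/2
        print("  len",np.linalg.norm(ax).round(4),"wid",np.linalg.norm(wx).round(4),"yaw of y axis-90",round(np.degrees(np.arctan2(ax[1],ax[0]))-90,2))
print("tool yaw-90",np.degrees(np.arctan2(R[1,0],R[0,0]))-90)
E
```

```text
dam tri z [0.0745 0.0726 0.0834 0.0855] c [ 0.436 -0.172  0.079] v1 [ 0.4358 -0.1722  0.076 ] v2 [ 0.4358 -0.1733  0.076 ]
  len 0.0288 wid 0.0067 yaw of y axis-90 -13.11
  len 0.0326 wid 0.0077 yaw of y axis-90 -11.54
wedge tri z [0.0694 0.069  0.0659 0.0642] c [ 0.4309 -0.2556  0.0671] v1 [ 0.4312 -0.2547  0.07  ] v2 [ 0.4311 -0.2537  0.07  ]
  len 0.0345 wid 0.0124 yaw of y axis-90 -10.98
  len 0.033 wid 0.0122 yaw of y axis-90 -10.79
stand tri z [0.0124 0.0122 0.0187 0.0224] c [ 0.4358 -0.2125  0.0164] v1 [ 0.4353 -0.2133  0.018 ] v2 [ 0.436 -0.213  0.018]
  len 0.168 wid 0.0433 yaw of y axis-90 -11.01
  len 0.1703 wid 0.0433 yaw of y axis-90 -10.68
tool yaw-90 -10.425189134470585
```

```bash
cat >> h.py <<'E'
def go(target,yaw=None,z=None):
    "shift in tool axes to TCP target; yaw of tool x axis (deg)"
    o=observe();R=np.array(o["tool_rot"]);d=np.array(target)-o["position"]
    y=np.degrees(np.arctan2(R[1,0],R[0,0]))
    print("pos",np.round(o["position"],4),"shift",np.round(R.T@d,4),"yaw",round(y,2),"q",np.round(o["q"],1),"t",o["time_s"],"F",np.round(o["ft_force"],2),"grip",round(float(o["grip_width"]),4))
    if yaw is not None: print("roll",round(np.radians(y-yaw),4))
E
python3 -c "
from h import *
go((.4358,-.1727,.0455),79.15)"
```

```text
pos [ 0.4432 -0.1546  0.2013] shift [-0.0192 -0.004   0.1558] yaw 79.57 q [-33.7  15.3  89.5  -0.   75.2 -23.3] t 3.45 F [-0.22  0.51  0.41] grip 0.085
roll 0.0074
```

```bash
python3 -m crank '{"slide":[[-0.0192,-0.004,0.03],[-0.0192,-0.004,0.06],[-0.0192,-0.004,0.09],[-0.0192,-0.004,0.10],[-0.0192,-0.004,0.10],[-0.0192,-0.004,0.10],[-0.0192,-0.004,0.10],[-0.0192,-0.004,0.10]],"roll":[0.007,0.007,0.007,0.007,0.007,0.007,0.007,0.007],"grip":[0.045,0.045,0.045,0.045,0.045,0.045,0.045,0.045]}'
python3 - <<'E'
from h import *
w=get_image("wrist"); crop(w,(130,400,150,384),2.5,"e_wrist.png")
go((.4358,-.1727,.0455),79.15)
E
```

```text
time_s: 4.25
position: [0.4362, -0.1729, 0.1023]
tool_rot: [[0.188, 0.982, 0.002], [0.982, -0.188, -0.001], [-0.001, 0.002, -1.0]]
ft_force: [0.3, -0.4, 0.6]
grip_width: 0.0448
pos [ 0.4361 -0.1729  0.1021] shift [ 0.0002 -0.0004  0.0566] yaw 79.18 q [-36.1  22.3  98.3   0.   59.3 -25.3] t 4.3 F [-0.08 -0.45 -0.54] grip 0.0451
roll 0.0006
```

View pics/e_wrist.png

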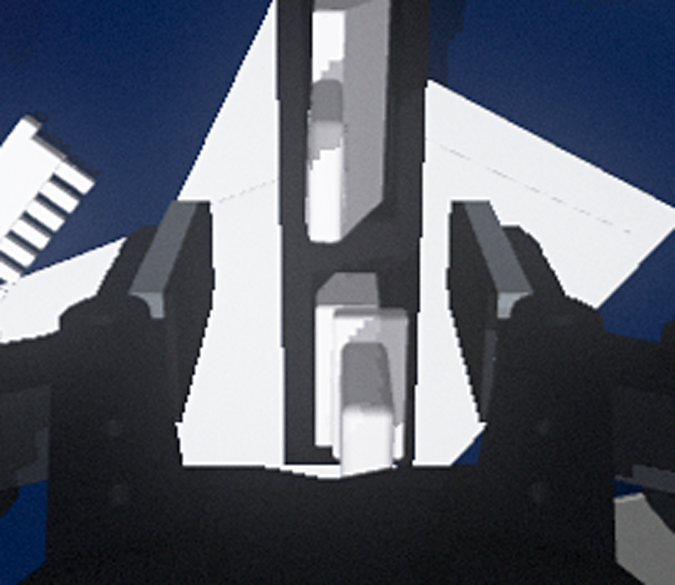

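The dam tab sits between the open pads at about (260,222), centred within about 1 mm, and the wedge is clear below. Descending to grip.

```bash
python3 -m crank '{"slide":[[0,-0.0004,0.03],[0,-0.0004,0.05],[0,-0.0004,0.0566],[0,-0.0004,0.0566],[0,-0.0004,0.0566],[0,-0.0004,0.0566],[0,-0.0004,0.0566],[0,-0.0004,0.0566]],"roll":[0,0,0,0,0,0,0,0],"grip":[0.045,0.045,0.045,0.03,0,0,0,0]}' 40
python3 - <<'E'
from h import *
go((.4358,-.1727,.0455),79.15)
w=get_image("wrist"); crop(w,(130,400,150,384),2.5,"f_wrist.png")
E
```

```text
time_s: 5.1
position: [0.4359, -0.173, 0.0456]
tool_rot: [[0.188, 0.982, 0.002], [0.982, -0.188, -0.001], [-0.001, 0.002, -1.0]]
ft_force: [-0.0, 0.5, 6.5]
grip_width: 0.0074
pos [ 0.4359 -0.173   0.0456] shift [ 0.0003 -0.0001  0.0001] yaw 79.17 q [-36.2  27.6 102.    0.   50.3 -25.3] t 5.1 F [-0.01  0.55  6.52] grip 0.0074
roll 0.0004
```

View pics/f_wrist.png

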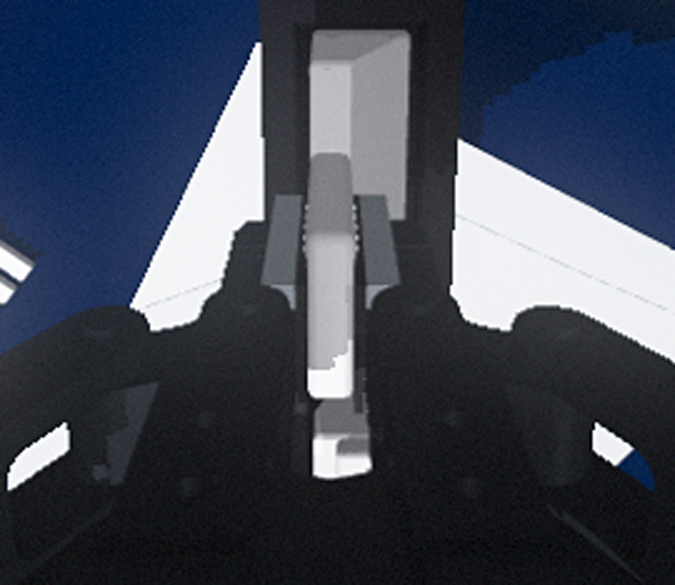

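Gripped (7.4 mm opening). I'll lift it straight up and then go beside the lane to look at the gap.

```bash
python3 -m crank '{"slide":[[0,0,-0.02],[0,0,-0.06],[0,0,-0.1],[0,0,-0.15],[0,0,-0.16],[0,0,-0.16],[0,0,-0.16],[0,0,-0.16]],"roll":[0,0,0,0,0,0,0,0],"grip":[0,0,0,0,0,0,0,0]}'
python3 - <<'E'
from h import *
go((.50,-.02,.21),89)
E
```

```text
time_s: 5.95
position: [0.4348, -0.1723, 0.2031]
tool_rot: [[0.188, 0.982, -0.003], [0.982, -0.188, 0.002], [0.001, -0.003, -1.0]]
ft_force: [-0.0, -0.0, -0.7]
grip_width: 0.0075
pos [ 0.4348 -0.1723  0.2031] shift [ 0.1618  0.0354 -0.0068] yaw 79.17 q [-36.2  15.1  89.5  -0.   75.6 -25.3] t 5.95 F [-0.02 -0.01 -0.72] grip 0.0075
roll -0.1716
```

```bash
python3 -m crank '{"slide":[[0.045,0.01,-0.005],[0.09,0.02,-0.007],[0.13,0.03,-0.007],[0.162,0.035,-0.007],[0.162,0.035,-0.007],[0.162,0.035,-0.007],[0.162,0.035,-0.007],[0.162,0.035,-0.007]],"roll":[-0.08,-0.172,-0.172,-0.172,-0.172,-0.172,-0.172,-0.172],"grip":[0,0,0,0,0,0,0,0]}'
python3 - <<'E'
from h import *
go((.50,-.02,.21),89)
w=get_image("wrist"); crop(w,(0,512,0,384),1.5,"g_wrist.png"); t=get_image("top"); crop(t,(140,300,130,250),5,"g_top.png")
cv2.imwrite("g_w.png",w["frame"]);cv2.imwrite("g_t.png",t["frame"])
json.dump({k:np.array(w[k]).tolist() for k in w if k!="frame"},open("gw.json","w"))
json.dump({k:np.array(t[k]).tolist() for k in t if k!="frame"},open("gt.json","w"))
E
```

```text
time_s: 6.75
position: [0.4999, -0.021, 0.2113]
tool_rot: [[0.018, 1.0, -0.001], [1.0, -0.018, 0.0], [0.0, -0.001, -1.0]]
ft_force: [-0.5, -0.2, -0.6]
grip_width: 0.0073
pos [ 0.4999 -0.021   0.2113] shift [0.001  0.0001 0.0013] yaw 88.94 q [-16.   17.8  84.   -0.   78.2 -14.9] t 6.75 F [-0.48 -0.15 -0.62] grip 0.0073
roll -0.001
```

View pics/g_wrist.png

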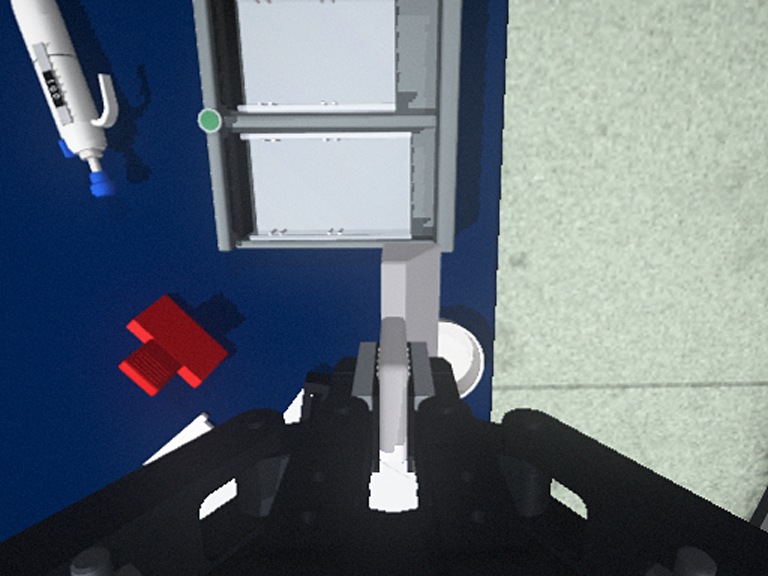

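View pics/g_top.png

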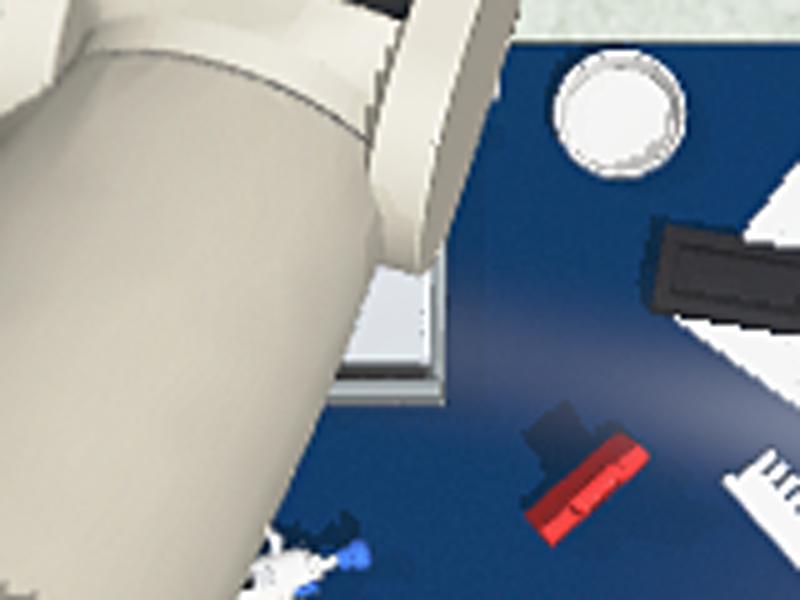

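The wrist view shows the caster's end wall on the right, around column 300. The left lane (upper) holds the shorter tray, whose end is at about (263,35), with a wide gap beyond it. The right lane's gap, near (280,120), is narrow. The held dam is upright with its slope toward the right, as wanted. I'll take a second view further over.

```bash
python3 -m crank '{"slide":[[0.03,0,0],[0.06,0,0],[0.07,0,0],[0.07,0,0],[0.07,0,0],[0.07,0,0],[0.07,0,0],[0.07,0,0]],"roll":[0,0,0,0,0,0,0,0],"grip":[0,0,0,0,0,0,0,0]}'
python3 - <<'E'
from h import *
go((.50,.05,.21),89)
w=get_image("wrist"); crop(w,(110,330,0,200),3.6,"h_wrist.png"); 
json.dump({k:np.array(w[k]).tolist() for k in w if k!="frame"},open("hw.json","w"))
cv2.imwrite("h_w.png",w["frame"])
g=cv2.imread("g_w.png")[:,:,::-1] if 0 else cv2.imread("g_w.png")
crop({"frame":g},(110,330,0,200),3.6,"g_wristc.png")
for k in ["caster","tray_short_mid","tray_long_mid"]:
  print(k,[(round(r["confidence"],2),np.round(r["box"]).tolist()) for r in silhouettes(k,w)])
E
```

```text
time_s: 7.65
position: [0.5014, 0.0493, 0.2117]
tool_rot: [[0.018, 1.0, -0.0], [1.0, -0.018, -0.0], [-0.0, -0.0, -1.0]]
ft_force: [-0.1, -0.3, -0.7]
grip_width: 0.007
pos [0.5014 0.0493 0.2117] shift [ 0.0007 -0.0014  0.0017] yaw 88.97 q [-7.9 18.1 83.5 -0.  78.4 -6.8] t 7.65 F [-0.09 -0.31 -0.71] grip 0.007
roll -0.0004
caster [(0.87, [221.0, 150.0, 173.0, 169.0]), (0.57, [274.0, 236.0, 41.0, 150.0]), (0.21, [221.0, 190.0, 106.0, 72.0])]
tray_short_mid [(0.76, [211.0, 109.0, 102.0, 76.0]), (0.36, [271.0, 237.0, 39.0, 144.0]), (0.2, [220.0, 150.0, 174.0, 171.0])]
tray_long_mid [(0.72, [220.0, 190.0, 103.0, 65.0]), (0.33, [222.0, 148.0, 171.0, 168.0]), (0.26, [213.0, 111.0, 99.0, 72.0])]
```

View pics/h_wrist.png

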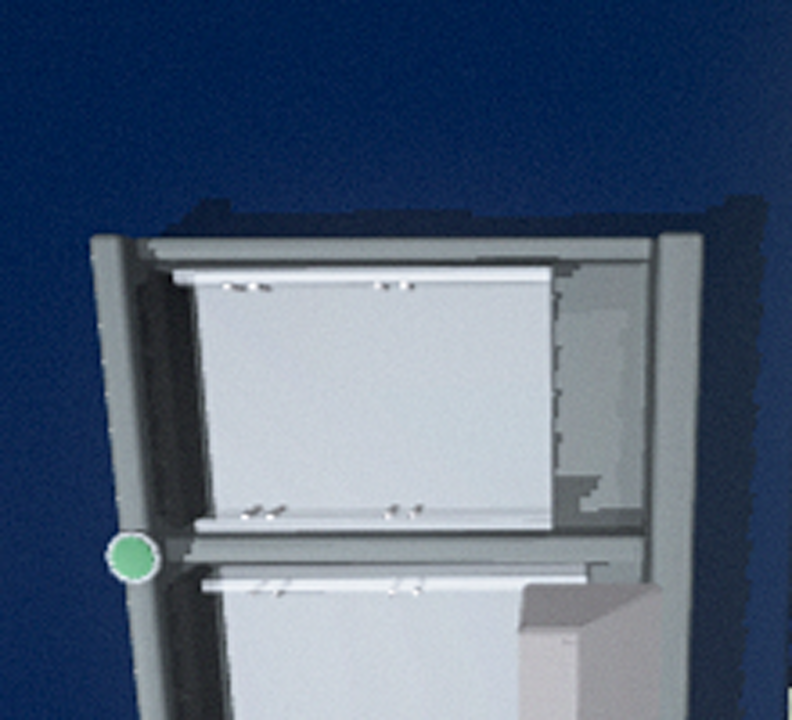

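View pics/g_wristc.png

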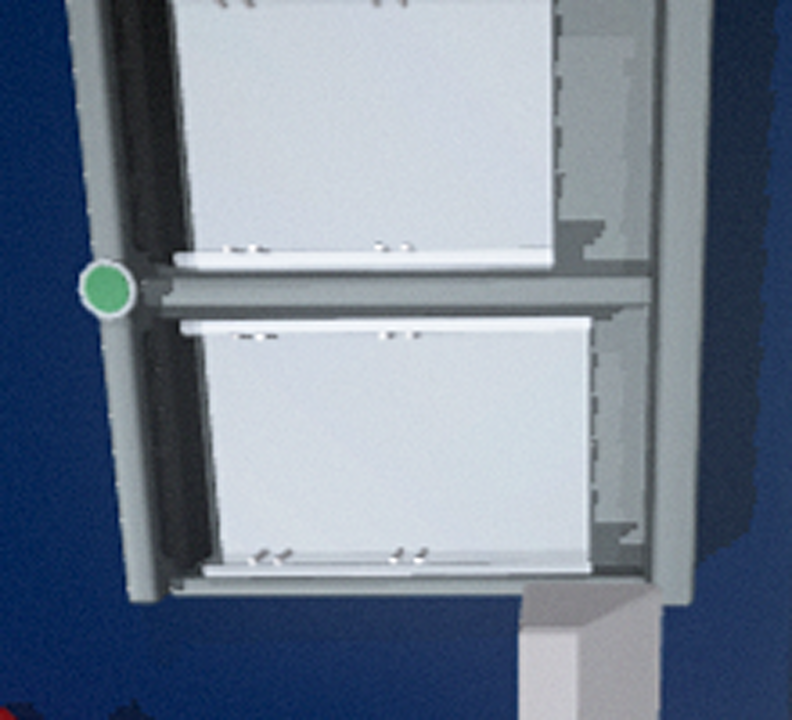

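Run:
```python
from h import *
from scipy.optimize import least_squares
h=json.load(open("hw.json"));g=json.load(open("gw.json"))
f=lambda x,y:(110-.5+x/3.6,-.5+y/3.6)
for n,a,b in [("tray corner",(551,530),(553,268)),("longtray corner",(587,578),(590,318)),("divider end hi",(645,537),(650,276)),("green",(133,557),(107,289)),("tray -x corner",(195,530),(174,264))]:
    print(n,tri((h,f(*a)),(g,f(*b))).round(4))
ob=[(h,(703,235),(79.5,84,40)),(h,(658,235),(67.5,84,40)),(g,(691,603),(79.5,-84,40)),(g,(666,603),(67.5,-84,40))]
tr=[(h,(551,267),(50,35,32)),(h,(551,530),(50,-35,32)),(g,(553,268),(50,-35,32)),(h,(172,270),(-50,35,32)),(h,(196,532),(-50,-35,32)),(g,(174,267),(-50,-35,32))]
lt=[(g,(590,318),(55,35,32)),(g,(590,573),(55,-35,32)),(h,(587,578),(55,35,32)),(g,(181,322),(-55,35,32)),(g,(204,575),(-55,-35,32))]
def T(p,X):
    c,s=np.cos(p[2]),np.sin(p[2]);X=np.array(X)/1000
    return np.c_[p[0]+c*X[:,0]-s*X[:,1],p[1]+s*X[:,0]+c*X[:,1],X[:,2]]
def fit(ob,x0):
    def r(p):
        return np.concatenate([proj(v,T(p,[X]))[0]-f(*u) for v,u,X in ob])
    q=least_squares(r,x0); return q.x,q.fun.reshape(-1,2)
for n,o,x0 in [("caster",ob,(.46,.06,0)),("short",tr,(.45,.1,0)),("long",lt,(.45,.02,0))]:
    p,r=fit(o,x0);print(n,p[:2].round(4),np.degrees(p[2]).round(2),"res px",r.round(1).tolist())
    if n=="caster": C=p
    else:
        d=p[:2]-C[:2];c,s=np.cos(C[2]),np.sin(C[2]);print("  in caster",(c*d[0]+s*d[1]).round(4),(-s*d[0]+c*d[1]).round(4))
print("wall_left",T(C,[(67.5,41,8)]).round(4))
```

```text
tray corner [0.5034 0.0684 0.0261]
longtray corner [0.5131 0.0554 0.031 ]
divider end hi [0.5297 0.0659 0.0259]
green [0.3878 0.0648 0.0375]
tray -x corner [0.4038 0.071  0.0311]
caster [0.4635 0.0625] -0.32 res px [[0.3, -1.2], [-0.3, -1.0], [2.6, 1.2], [-2.5, 1.4]]
short [0.4542 0.1044] -0.85 res px [[0.3, -0.0], [0.4, 0.7], [0.3, -0.6], [-0.2, -0.4], [-0.4, 0.5], [-0.3, 0.1]]
  in caster -0.0095 0.0418
long [0.4583 0.0215] -0.63 res px [[0.6, -0.6], [0.5, 0.9], [0.4, -0.3], [-0.9, -0.7], [-0.6, 1.1]]
  in caster -0.005 -0.0411
wall_left [[0.5313 0.1032 0.008 ]]
```

```bash
python3 -c "
from h import *
go((.5107,.1036,.10),89.2)"
```

```text
pos [0.5014 0.0497 0.2117] shift [0.054  0.0084 0.1117] yaw 89.01 q [-7.8 18.1 83.5 -0.  78.4 -6.8] t 7.85 F [ 0.25 -0.79  0.05] grip 0.0072
roll -0.0032
```

```bash
python3 -m crank '{"slide":[[0.03,0.0084,0],[0.054,0.0084,0.02],[0.054,0.0084,0.06],[0.054,0.0084,0.1],[0.054,0.0084,0.11],[0.054,0.0084,0.1117],[0.054,0.0084,0.1117],[0.054,0.0084,0.1117]],"roll":[-0.003,-0.003,-0.003,-0.003,-0.003,-0.003,-0.003,-0.003],"grip":[0,0,0,0,0,0,0,0]}'
python3 - <<'E'
from h import *
go((.5107,.1036,.0476),89.2)
w=get_image("wrist"); crop(w,(130,400,120,384),2.2,"i_wrist.png")
s=get_image("scene"); crop(s,(150,310,100,220),5,"i_scene.png")
E
```

```text
time_s: 8.65
position: [0.5117, 0.1036, 0.1018]
tool_rot: [[0.014, 1.0, 0.003], [1.0, -0.014, -0.0], [-0.0, 0.003, -1.0]]
ft_force: [-0.5, 0.1, -0.1]
grip_width: 0.0074
pos [0.5117 0.1036 0.1018] shift [-0.     -0.0012  0.0542] yaw 89.19 q [-1.6 26.7 90.2  0.  62.9 -0.8] t 8.65 F [-0.47  0.1  -0.06] grip 0.0074
roll -0.0002
```

View pics/i_wrist.png

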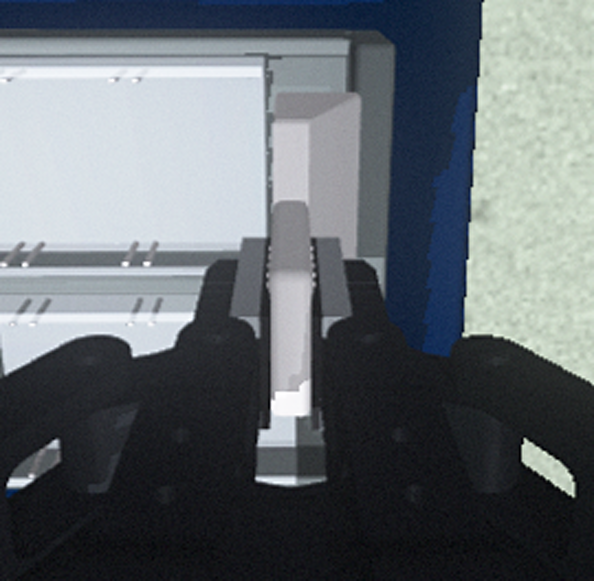

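View pics/i_scene.png

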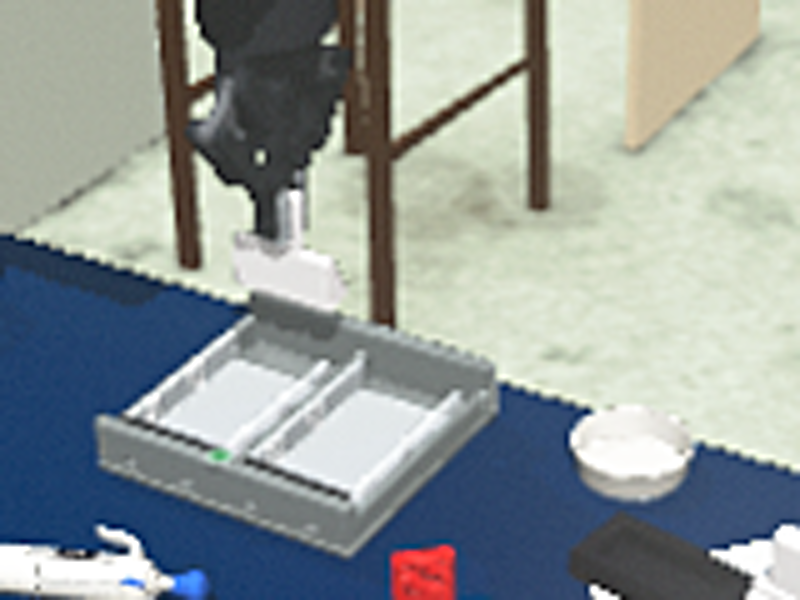

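Run:
```python
from h import *
w=get_image("wrist"); f=lambda x,y:(130-.5+x/2.2,120-.5+y/2.2)
o=observe();z0=o["position"][2]
print("tcp",o["position"])
print("foot corners",atz(w,[f(275,95),f(360,95)],z0-.0396).round(4).tolist())
print("bodytop corners",atz(w,[f(275,120),f(310,120)],z0-.0396+.032).round(4).tolist())
print("tabtop",atz(w,[f(269,272),f(310,272)],z0-.0396+.070).round(4).tolist())
print("tray end corner",atz(w,[f(265,57),f(265,240)],.032).round(4).tolist())
print("wall inner top, outer corner",atz(w,[f(351,40),f(393,42),f(386,250)],.040).round(4).tolist())
```

```text
tcp [0.51116862 0.10365609 0.10111536]
foot corners [[0.5086, 0.1362, 0.0615], [0.5308, 0.1359, 0.0615]]
bodytop corners [[0.5092, 0.1372, 0.0935], [0.5168, 0.1371, 0.0935]]
tabtop [[0.5086, 0.1194, 0.1315], [0.5157, 0.1192, 0.1315]]
tray end corner [[0.5051, 0.1418, 0.032], [0.5036, 0.0826, 0.032]]
wall inner top, outer corner [[0.5301, 0.1475, 0.04], [0.5422, 0.1467, 0.04], [0.5416, 0.082, 0.04]]
```

```bash
python3 -c "
from h import *
go((.509,.104,.0476),89.2)"
```

```text
pos [0.5112 0.1037 0.1011] shift [ 0.0003 -0.0023  0.0535] yaw 89.19 q [-1.6 26.8 90.2 -0.  62.9 -0.8] t 8.8 F [ 1.02 -0.54 -0.72] grip 0.0073
roll -0.0001
```

```bash
python3 -m crank '{"slide":[[0.0003,-0.0023,0],[0.0003,-0.0023,0],[0.0003,-0.0023,0.007],[0.0003,-0.0023,0.014],[0.0003,-0.0023,0.021],[0.0003,-0.0023,0.028],[0.0003,-0.0023,0.032],[0.0003,-0.0023,0.032]],"roll":[0,0,0,0,0,0,0,0],"grip":[0,0,0,0,0,0,0,0]}'
python3 - <<'E'
from h import *
go((.509,.104,.0476),89.2)
w=get_image("wrist"); crop(w,(130,400,120,384),2.2,"j_wrist.png")
E
```

```text
time_s: 9.6
position: [0.5081, 0.104, 0.0673]
tool_rot: [[0.014, 1.0, -0.001], [1.0, -0.014, 0.0], [0.0, -0.001, -1.0]]
ft_force: [-0.5, -0.4, -1.0]
grip_width: 0.007
pos [0.5081 0.104  0.0673] shift [-0.      0.0009  0.0197] yaw 89.2 q [-1.5 29.3 92.8  0.  58.  -0.7] t 9.6 F [-0.48 -0.41 -0.96] grip 0.007
roll -0.0001
```

View pics/j_wrist.png

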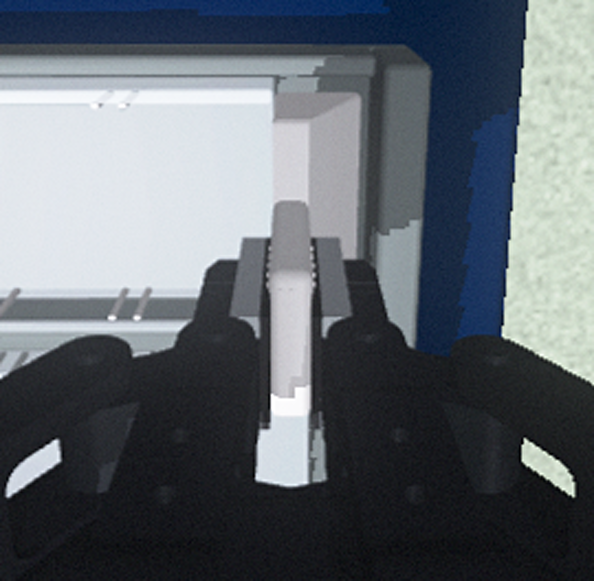

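Run:
```python
from h import *
w=get_image("wrist"); f=lambda x,y:(130-.5+x/2.2,120-.5+y/2.2)
crop(w,(235,320,145,250),7,"k_wrist.png")
z0=observe()["position"][2]
print(observe()["position"])
print("foot",atz(w,[f(274,95),f(361,95)],z0-.0396).round(4).tolist())
print("tray end",atz(w,[f(273,92),f(273,200)],.032).round(4).tolist())
print("wall in top",atz(w,[f(375,54),f(428,70)],.04).round(4).tolist())
```

```text
[0.50850347 0.10405759 0.06804972]
foot [[0.5052, 0.1367, 0.0284], [0.5279, 0.1364, 0.0284]]
tray end [[0.505, 0.1382, 0.032], [0.5044, 0.1089, 0.032]]
wall in top [[0.53, 0.1488, 0.04], [0.5429, 0.1447, 0.04]]
```

View pics/k_wrist.png

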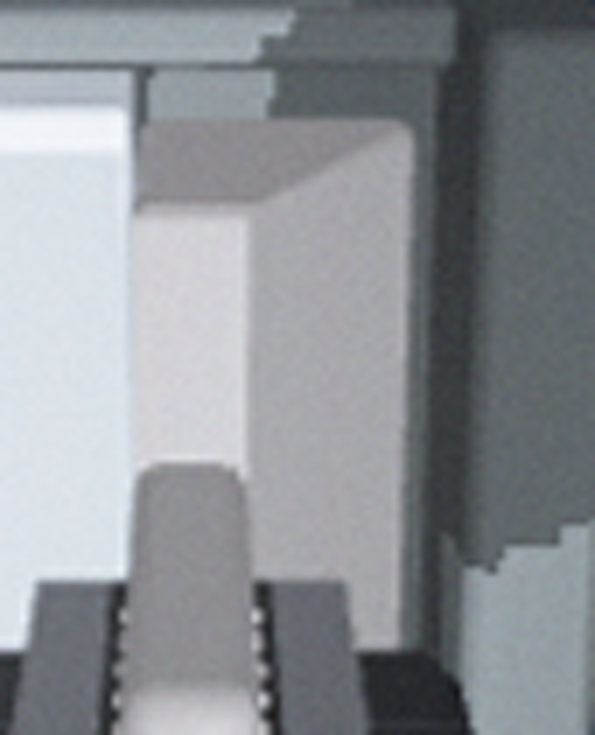

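The dam's foot has entered the gap, with its front almost on the tray end (crop column 135) and about 2 mm free behind. I'll shift it 1.2 mm toward the wall and lower it.

```bash
python3 -m crank '{"slide":[[0,0.0012,0],[0,0.0012,0.004],[0,0.0012,0.008],[0,0.0012,0.012],[0,0.0012,0.016],[0,0.0012,0.0195],[0,0.0012,0.0205],[0,0.0012,0.0205]],"roll":[0,0,0,0,0,0,0,0],"grip":[0,0,0,0,0,0,0,0]}'
python3 - <<'E'
from h import *
go((.509,.104,.0476),89.2)
w=get_image("wrist"); crop(w,(235,320,145,250),7,"l_wrist.png")
E
```

```text
time_s: 10.5
position: [0.5099, 0.104, 0.0477]
tool_rot: [[0.014, 1.0, 0.001], [1.0, -0.014, -0.0], [-0.0, 0.001, -1.0]]
ft_force: [0.6, -0.1, 2.4]
grip_width: 0.0081
pos [0.5099 0.104  0.0477] shift [-0.     -0.0009  0.0001] yaw 89.2 q [-1.5 31.1 93.7 -0.  55.1 -0.7] t 10.5 F [ 0.6  -0.14  2.37] grip 0.0081
roll -0.0001
```

View pics/l_wrist.png

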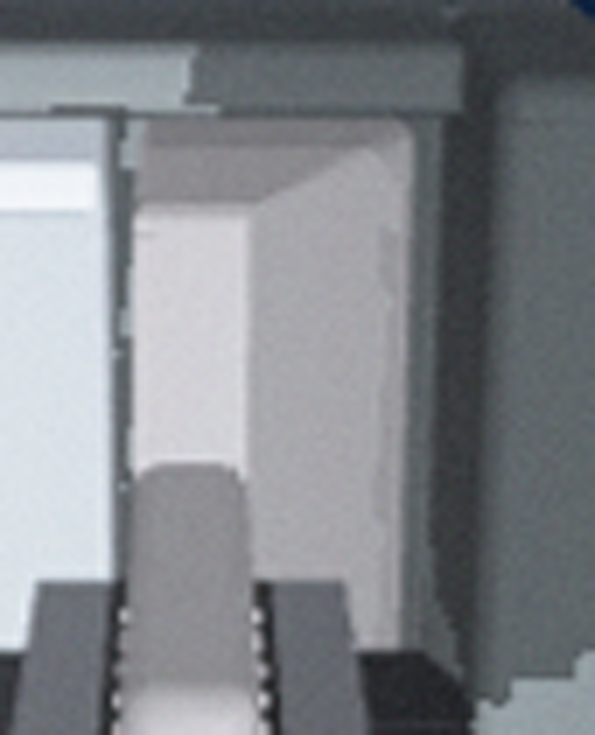

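The dam is on the floor: a 2.4 N reaction, and the tool is at the expected height. I'll slide it lightly against the tray and then release.

```bash
python3 -m crank '{"slide":[[0,-0.001,0.0003],[0,-0.002,0.0003],[0,-0.003,0.0003],[0,-0.003,0.0003],[0,-0.003,0.0003],[0,-0.003,0],[0,-0.003,0],[0,-0.003,0]],"roll":[0,0,0,0,0,0,0,0],"grip":[0,0,0,0,0,0.01,0.025,0.03]}'; python3 -m crank '{"slide":[[0,0,0],[0,0,0],[0,0,-0.01],[0,0,-0.03],[0,0,-0.06],[0,0,-0.10],[0,0,-0.12],[0,0,-0.12]],"roll":[0,0,0,0,0,0,0,0],"grip":[0.03,0.03,0.03,0.03,0.03,0.03,0.03,0.03]}'
python3 - <<'E'
from h import *
go((.509,.104,.0476),89.2)
w=get_image("wrist"); crop(w,(130,400,120,384),2.2,"m_wrist.png")
s=get_image("scene"); crop(s,(150,310,100,220),5,"m_scene.png")
E
```

```text
time_s: 11.35
position: [0.5063, 0.1041, 0.0473]
tool_rot: [[0.014, 1.0, -0.001], [1.0, -0.014, 0.0], [0.0, -0.001, -1.0]]
ft_force: [0.3, 0.8, 0.7]
grip_width: 0.03
time_s: 12.15
position: [0.5078, 0.1041, 0.171]
tool_rot: [[0.014, 1.0, 0.007], [1.0, -0.014, -0.0], [-0.0, 0.007, -1.0]]
ft_force: [0.3, -0.0, 0.2]
grip_width: 0.03
pos [0.5078 0.1041 0.171 ] shift [-1.000e-04  4.000e-04  1.234e-01] yaw 89.21 q [-1.5 21.6 85.4 -0.  72.6 -0.7] t 12.15 F [ 0.27 -0.03  0.25] grip 0.03
roll 0.0001
```

View pics/m_wrist.png

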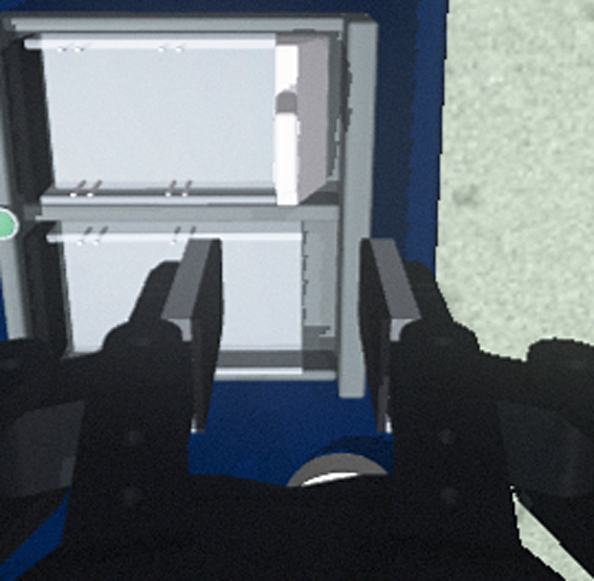

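View pics/m_scene.png

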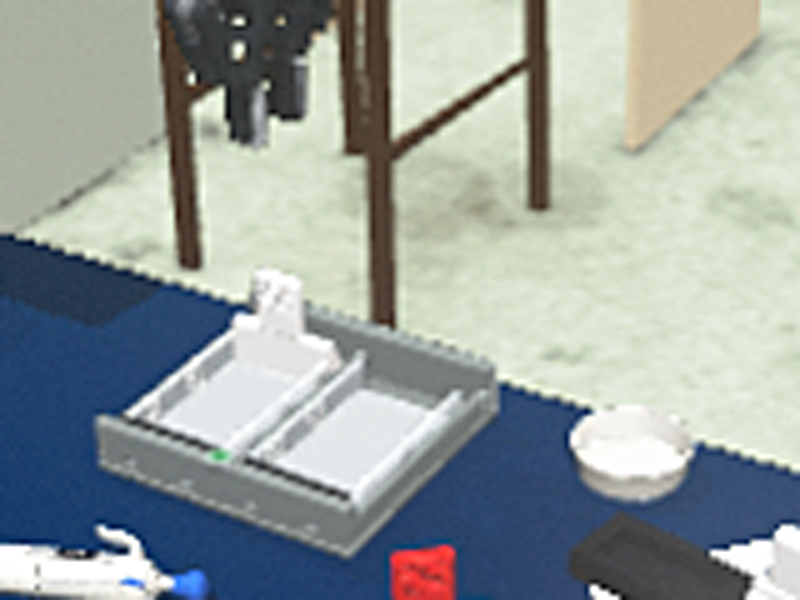

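The dam stands upright in the left-lane gap against the tray, at about (260,165) in the wrist view, and it is upright in the scene view. On to the wedge.

```bash
python3 -c "
from h import *
go((.4311,-.2545,.16),-10.85)"
```

```text
pos [0.5063 0.1041 0.1677] shift [-0.3596 -0.0702  0.0076] yaw 89.2 q [-1.5 21.8 85.7  0.  72.5 -0.7] t 12.25 F [-0.16 -0.24 -0.61] grip 0.0301
roll 1.7461
```

```bash
python3 -m crank '{"slide":[[-0.045,-0.009,0],[-0.09,-0.018,0],[-0.135,-0.027,0],[-0.18,-0.036,0],[-0.225,-0.045,0],[-0.27,-0.054,0],[-0.315,-0.063,0],[-0.36,-0.07,0.007]],"roll":[0.146,0.292,0.438,0.584,0.73,0.876,1.022,1.17],"grip":[0.06,0.06,0.06,0.06,0.06,0.06,0.06,0.06]}';  python3 -c "
from h import *
go((.4311,-.2545,.14),-10.85)"
```

```text
time_s: 13.05
position: [0.4306, -0.2565, 0.1599]
tool_rot: [[0.928, 0.371, -0.001], [0.371, -0.928, 0.001], [-0.0, -0.001, -1.0]]
ft_force: [1.0, -0.7, -0.3]
grip_width: 0.0603
pos [ 0.4306 -0.2565  0.1599] shift [ 0.0013 -0.0017  0.0199] yaw 21.8 q [-44.3  20.9  88.7   0.   70.5  23.9] t 13.05 F [ 1.   -0.66 -0.26] grip 0.0603
roll 0.5698
```

```bash
python3 -m crank '{"slide":[[0,0,0],[0,0,0.01],[0,0,0.02],[0,0,0.02],[0,0,0.02],[0,0,0.02],[0,0,0.02],[0,0,0.02]],"roll":[0.14,0.28,0.42,0.57,0.57,0.57,0.57,0.57],"grip":[0.06,0.06,0.06,0.06,0.06,0.06,0.06,0.06]}';  python3 - <<'E'
from h import *
w=get_image("wrist"); crop(w,(130,400,120,384),2.2,"n_wrist.png")
go((.4311,-.2545,.04),-10.85)
E
```

```text
time_s: 13.85
position: [0.4315, -0.2548, 0.1405]
tool_rot: [[0.984, -0.18, -0.0], [-0.18, -0.984, 0.0], [-0.0, -0.0, -1.0]]
ft_force: [-0.1, -0.3, -0.5]
grip_width: 0.0599
pos [ 0.4316 -0.2549  0.1405] shift [-0.0005 -0.0003  0.1005] yaw -10.42 q [-44.1  22.2  90.4   0.   67.5  56.3] t 13.9 F [ 0.42  0.67 -0.11] grip 0.0599
roll 0.0076
```

View pics/n_wrist.png

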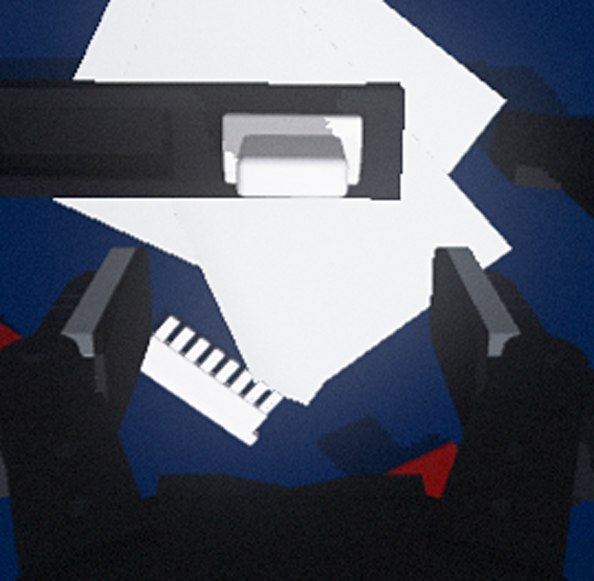

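Run:
```python
from h import *
w=get_image("wrist"); f=lambda x,y:(130-.5+x/2.2,120-.5+y/2.2)
X=atz(w,[f(241,157),f(347,157),f(347,195),f(238,195)],.070); print(X.round(4).tolist(),X.mean(0).round(4))
a=X[1]-X[0]; print(np.degrees(np.arctan2(a[1],a[0]))+90)
```

```text
[[0.4418, -0.2409, 0.07], [0.4358, -0.2736, 0.07], [0.4233, -0.2716, 0.07], [0.4296, -0.2375, 0.07]] [ 0.4326 -0.2559  0.07  ]
-10.437965937100216
```

```bash
python3 -m crank '{"slide":[[0,0.0003,0.04],[0,0.0003,0.075],[0,0.0003,0.095],[0,0.0003,0.1005],[0,0.0003,0.1005],[0,0.0003,0.1005],[0,0.0003,0.1005],[0,0.0003,0.1005]],"roll":[0.005,0.005,0.005,0.005,0.005,0.005,0.005,0.005],"grip":[0.06,0.06,0.06,0.06,0.05,0.03,0.02,0.02]}' 60;  python3 - <<'E'
from h import *
w=get_image("wrist"); crop(w,(130,400,120,384),2.2,"o_wrist.png")
go((.4316,-.2552,.04),-10.7)
E
```

```text
time_s: 14.75
position: [0.4321, -0.2558, 0.0413]
tool_rot: [[0.982, -0.187, 0.002], [-0.187, -0.982, -0.002], [0.002, 0.002, -1.0]]
ft_force: [0.1, 0.2, 8.3]
grip_width: 0.0351
pos [ 0.4321 -0.2558  0.0413] shift [-0.0006 -0.0005  0.0013] yaw -10.78 q [-44.2  30.3  97.1   0.   52.4  56.6] t 14.8 F [ 0.1  -0.47  6.9 ] grip 0.0352
roll -0.0013
```

View pics/o_wrist.png

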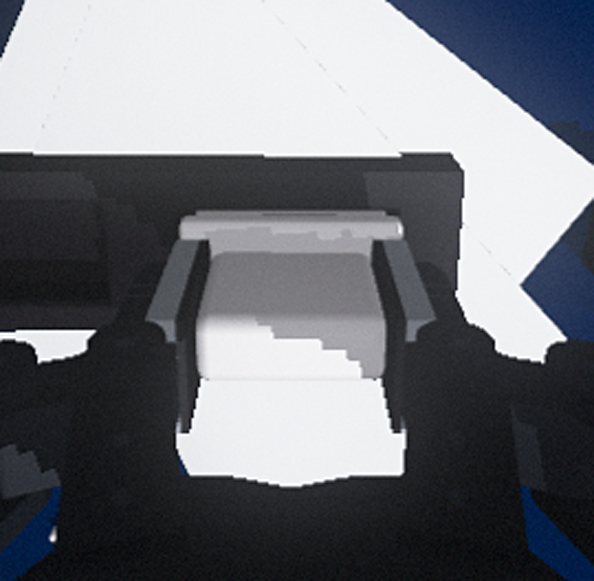

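```bash
python3 - <<'E'
from h import *
w=get_image("wrist"); f=lambda x,y:(130-.5+x/2.2,120-.5+y/2.2)
o=observe();R=np.array(o["tool_rot"]);print(o["position"])
X=atz(w,[f(198,316),f(385,316),f(384,379),f(199,379)],.070)
print("handle top in tool",((X-o["position"])@R).round(4).tolist())
# shoulder top edge back (z ~.038 top of shoulder)
X=atz(w,[f(180,222),f(402,222),f(186,212),f(398,212)],.038)
print("shoulder",((X-o["position"])@R).round(4).tolist())
E
python3 -m crank '{"slide":[[0,0,-0.01],[0,0,-0.03],[0,0,-0.06],[0,0,-0.1],[0,0,-0.12],[0,0,-0.12],[0,0,-0.12],[0,0,-0.12]],"roll":[0,0,0,0,0,0,0,0],"grip":[0.02,0.02,0.02,0.02,0.02,0.02,0.02,0.02]}';  python3 - <<'E'
from h import *
go((.45,.10,.19),-0.8)
E
```

```text
[ 0.43214105 -0.2557482   0.04131462]
handle top in tool [[0.0075, -0.0165, -0.0287], [0.0075, 0.0169, -0.0286], [-0.0054, 0.0172, -0.0287], [-0.0054, -0.0168, -0.0287]]
shoulder [[0.0127, -0.0244, 0.0033], [0.0127, 0.0246, 0.0034], [0.0151, -0.0229, 0.0033], [0.015, 0.0236, 0.0034]]
time_s: 15.65
position: [0.431, -0.2547, 0.159]
tool_rot: [[0.982, -0.187, -0.002], [-0.187, -0.982, 0.002], [-0.002, -0.001, -1.0]]
ft_force: [0.4, -0.3, -1.1]
grip_width: 0.0348
pos [ 0.431  -0.2547  0.159 ] shift [-0.0478 -0.3521 -0.0305] yaw -10.79 q [-44.2  20.9  88.8   0.   70.4  56.6] t 15.65 F [ 0.37 -0.29 -1.14] grip 0.0348
roll -0.1743
```

```bash
python3 -m crank '{"slide":[[-0.004,-0.045,-0.01],[-0.008,-0.09,-0.02],[-0.012,-0.135,-0.02],[-0.016,-0.18,-0.02],[-0.02,-0.225,-0.02],[-0.024,-0.27,-0.02],[-0.028,-0.315,-0.02],[-0.028,-0.355,-0.02]],"roll":[-0.05,-0.1,-0.15,-0.174,-0.174,-0.174,-0.174,-0.174],"grip":[0.02,0.02,0.02,0.02,0.02,0.02,0.02,0.02]}';  python3 -m crank '{"slide":[[0,0,0],[0,0,0],[0,0,0],[0,0,0],[0,0,0],[0,0,0],[0,0,0],[0,0,0]],"roll":[0,0,0,0,0,0,0,0],"grip":[0.02,0.02,0.02,0.02,0.02,0.02,0.02,0.02]}';python3 - <<'E'
from h import *
go((.524,.104,.12),-0.8)
w=get_image("wrist"); crop(w,(0,512,0,384),1.5,"p_wrist.png")
crop(w,(150,370,40,220),3.6,"p_wristc.png")
E
```

```text
time_s: 16.45
position: [0.4696, 0.1009, 0.179]
tool_rot: [[1.0, -0.014, -0.003], [-0.014, -1.0, 0.0], [-0.003, -0.0, -1.0]]
ft_force: [0.8, -0.6, 0.4]
grip_width: 0.0348
time_s: 17.25
position: [0.4704, 0.0986, 0.1801]
tool_rot: [[1.0, -0.014, 0.0], [-0.014, -1.0, 0.0], [0.0, -0.0, -1.0]]
ft_force: [-0.3, 0.5, -0.6]
grip_width: 0.0354
pos [0.4704 0.0986 0.1801] shift [ 0.0535 -0.0061  0.0601] yaw -0.83 q [-2.3 17.7 90.   0.  72.4 88.5] t 17.25 F [-0.31  0.49 -0.55] grip 0.0354
roll -0.0005
```

View pics/p_wrist.png

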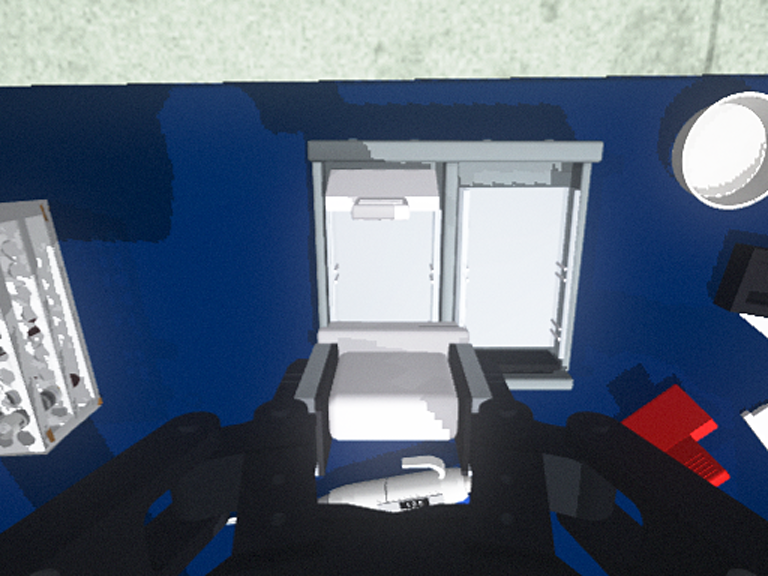

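View pics/p_wristc.png

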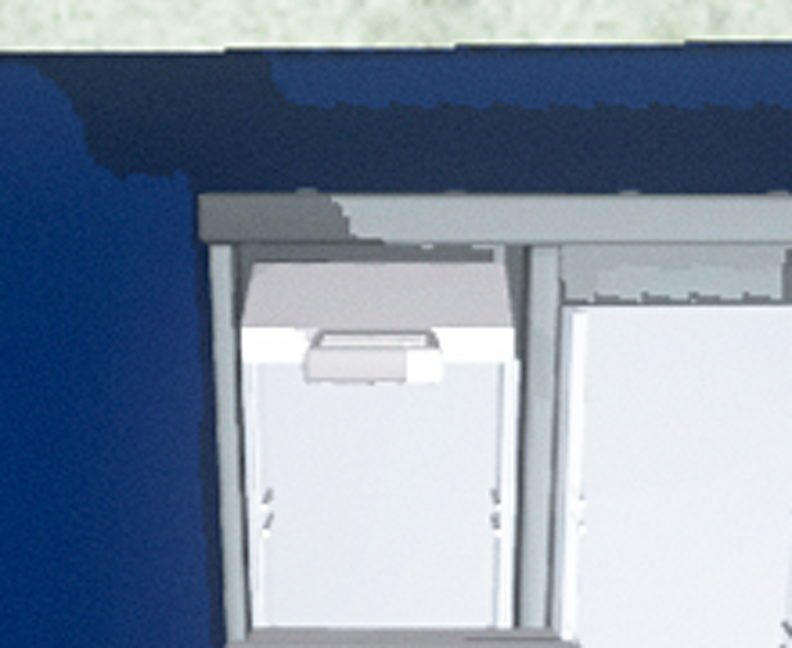

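The wrist view shows the dam upright in the left-lane gap behind the tray at about (254,135), with a clear slot between its back and the end wall (wall inner edge at about row 108). The wedge is held straight. Measuring the slot.

Run:
```python
from h import *
w=get_image("wrist"); f=lambda x,y:(150-.5+x/3.6,40-.5+y/3.6)
print("wall inner",atz(w,[f(220,243),f(500,244),f(790,243)],.04).round(4).tolist())
print("wall outer",atz(w,[f(200,196),f(790,194)],.04).round(4).tolist())
print("dam back top",atz(w,[f(243,328),f(514,328)],.04).round(4).tolist(),"front",atz(w,[f(241,361),f(516,360)],.04).round(4).tolist())
print("tab top front",atz(w,[f(304,382),f(440,382),f(308,349),f(440,349)],.078).round(4).tolist())
print("foot back",atz(w,[f(252,263),f(502,263)],.012).round(4).tolist())
print("divider edges",atz(w,[f(528,300),f(558,300),f(214,300),f(238,300)],.034).round(4).tolist())
```

```text
wall inner [[0.5323, 0.1411, 0.04], [0.5311, 0.0749, 0.04], [0.5303, 0.0063, 0.04]]
wall outer [[0.543, 0.1451, 0.04], [0.5415, 0.0071, 0.04]]
dam back top [[0.5123, 0.1367, 0.04], [0.5114, 0.0713, 0.04]] front [[0.5044, 0.1376, 0.04], [0.5037, 0.0708, 0.04]]
tab top front [[0.5048, 0.1191, 0.078], [0.5044, 0.0904, 0.078], [0.5117, 0.118, 0.078], [0.5113, 0.0903, 0.078]]
foot back [[0.5262, 0.1374, 0.012], [0.5252, 0.0721, 0.012]]
divider edges [[0.5175, 0.0674, 0.034], [0.5174, 0.0601, 0.034], [0.5186, 0.1443, 0.034], [0.5185, 0.1384, 0.034]]
```

```bash
python3 -m crank '{"slide":[[0.03,-0.0055,0.01],[0.0535,-0.0055,0.03],[0.0535,-0.0055,0.05],[0.0535,-0.0055,0.07],[0.0535,-0.0055,0.08],[0.0535,-0.0055,0.08],[0.0535,-0.0055,0.08],[0.0535,-0.0055,0.08]],"roll":[0,0,0,0,0,0,0,0],"grip":[0.02,0.02,0.02,0.02,0.02,0.02,0.02,0.02]}';  python3 - <<'E'
from h import *
go((.5238,.104,.065),-0.8)
w=get_image("wrist"); crop(w,(130,390,120,340),3,"q_wrist.png")
s=get_image("scene"); crop(s,(170,310,100,205),5.5,"q_scene.png")
E
```

```text
time_s: 18.15
position: [0.5245, 0.1035, 0.1011]
tool_rot: [[1.0, -0.014, 0.002], [-0.014, -1.0, -0.0], [0.002, 0.0, -1.0]]
ft_force: [0.3, 0.6, -0.7]
grip_width: 0.0348
pos [0.5245 0.1035 0.1011] shift [-0.0008 -0.0005  0.0361] yaw -0.81 q [-1.5 27.9 88.2 -0.  63.9 89.3] t 18.15 F [ 0.25  0.63 -0.73] grip 0.0348
roll -0.0002
```

View pics/q_wrist.png

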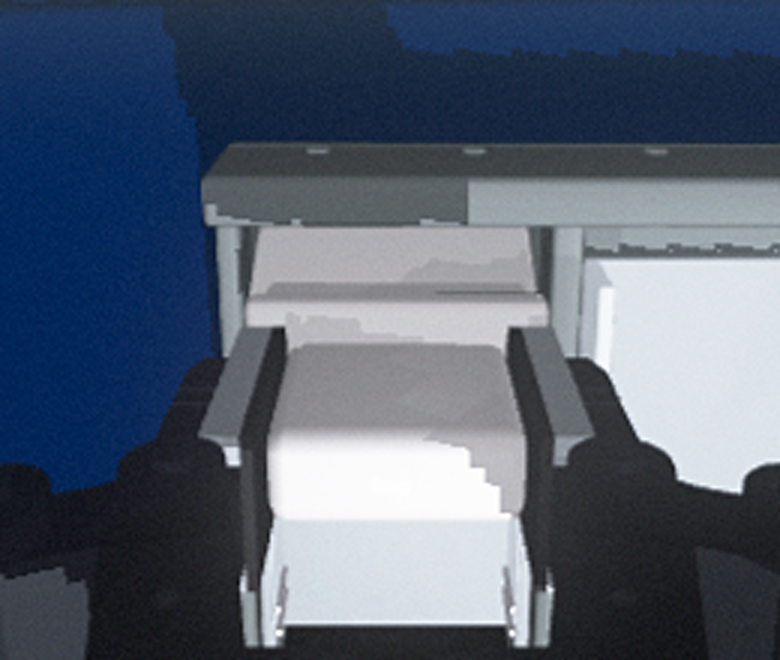

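View pics/q_scene.png

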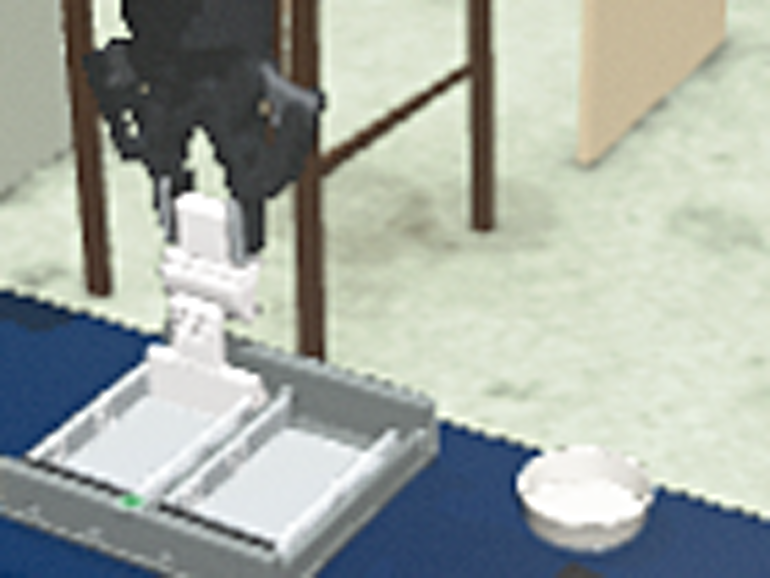

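The wedge is straight above the slot. Lowering in stages while watching the force.

```bash
python3 -m crank '{"slide":[[-0.0012,-0.0003,0],[-0.0012,-0.0003,0.007],[-0.0012,-0.0003,0.014],[-0.0012,-0.0003,0.02],[-0.0012,-0.0003,0.026],[-0.0012,-0.0003,0.031],[-0.0012,-0.0003,0.034],[-0.0012,-0.0003,0.034]],"roll":[0,0,0,0,0,0,0,0],"grip":[0.02,0.02,0.02,0.02,0.02,0.02,0.02,0.02]}';  python3 - <<'E'
from h import *
go((.5252,.104,.0493),-0.8)
w=get_image("wrist"); crop(w,(130,390,120,340),3,"r_wrist.png")
E
```

```text
time_s: 19.05
position: [0.5227, 0.1038, 0.0656]
tool_rot: [[1.0, -0.014, -0.001], [-0.014, -1.0, 0.0], [-0.001, -0.0, -1.0]]
ft_force: [-0.0, -0.8, -0.4]
grip_width: 0.0349
pos [0.5227 0.1038 0.0656] shift [ 0.0025 -0.0002  0.0163] yaw -0.82 q [-1.5 30.5 90.6  0.  58.9 89.3] t 19.05 F [-0.04 -0.76 -0.42] grip 0.0349
roll -0.0003
```

View pics/r_wrist.png

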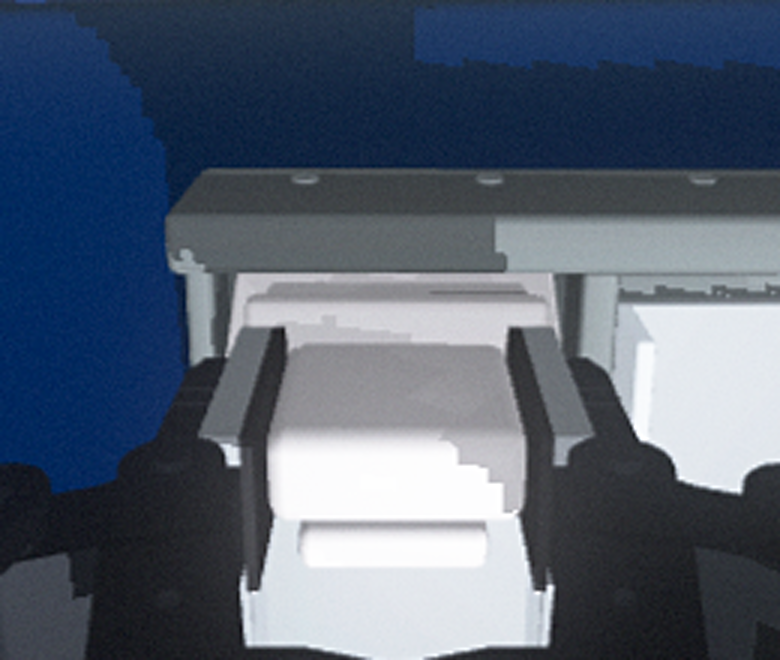

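The wedge tip is below the wall's top with no contact force, in line with the dam, whose tab is visible at about (261,300). Continuing.

```bash
python3 -m crank '{"slide":[[0.0005,0,0.001],[0.001,0,0.002],[0.0012,0,0.004],[0.0015,0,0.006],[0.0015,0,0.007],[0.0015,0,0.008],[0.0015,0,0.008],[0.0015,0,0.008]],"roll":[0,0,0,0,0,0,0,0],"grip":[0.02,0.02,0.02,0.02,0.02,0.02,0.02,0.02]}';  python3 - <<'E'
from h import *
go((.5252,.104,.0493),-0.8)
w=get_image("wrist"); crop(w,(130,390,120,340),3,"s_wrist.png")
E
```

```text
time_s: 19.9
position: [0.5247, 0.1037, 0.0582]
tool_rot: [[1.0, -0.014, 0.001], [-0.014, -1.0, -0.0], [0.001, 0.0, -1.0]]
ft_force: [3.2, 0.0, 1.0]
grip_width: 0.0352
pos [0.5247 0.1037 0.0582] shift [ 0.0004 -0.0003  0.0089] yaw -0.82 q [-1.5 31.3 90.8 -0.  57.9 89.3] t 19.9 F [3.17 0.04 1.01] grip 0.0352
roll -0.0003
```

View pics/s_wrist.png

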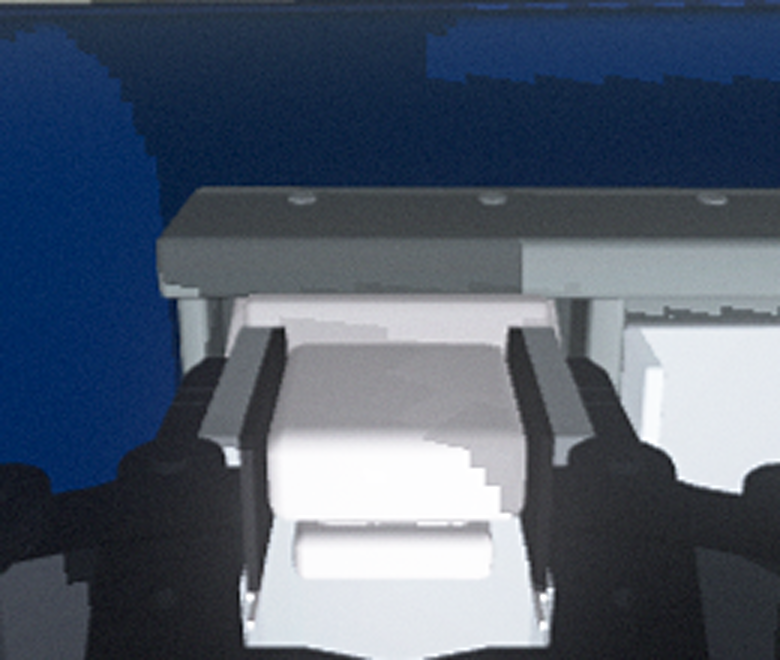

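```bash
python3 -m crank '{"slide":[[0.0004,0,0.001],[0.0006,0,0.002],[0.0008,0,0.003],[0.0008,0,0.004],[0.0008,0,0.005],[0.0008,0,0.006],[0.0008,0,0.006],[0.0008,0,0.006]],"roll":[0,0,0,0,0,0,0,0],"grip":[0.02,0.02,0.02,0.02,0.02,0.02,0.02,0.02]}' 80;  python3 - <<'E'
from h import *
go((.5252,.104,.0493),-0.8)
w=get_image("wrist"); crop(w,(130,390,120,340),3,"t_wrist.png")
E
```

```text
time_s: 20.75
position: [0.5264, 0.1037, 0.0525]
tool_rot: [[1.0, -0.014, 0.003], [-0.014, -1.0, -0.0], [0.003, 0.0, -1.0]]
ft_force: [6.6, -0.4, 2.0]
grip_width: 0.0344
pos [0.5264 0.1037 0.0525] shift [-0.0012 -0.0003  0.0032] yaw -0.82 q [-1.5 31.8 90.9  0.  57.1 89.3] t 20.75 F [ 6.56 -0.43  1.97] grip 0.0344
roll -0.0004
```

View pics/t_wrist.png

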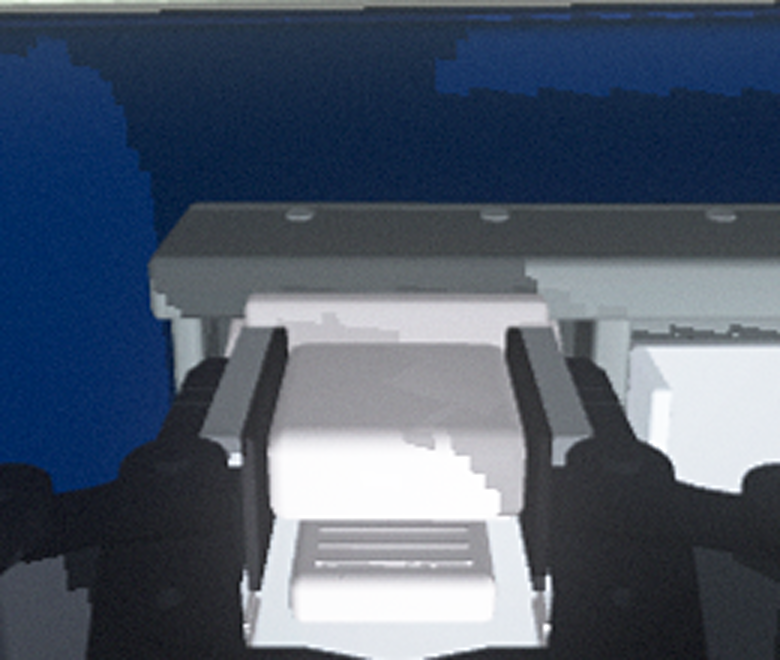

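The shoulder is now over the wall's top at about (262,225). The lateral reaction of 6.6 N implies the gasket is pressed about 1.9 mm. Pushing down further.

```bash
python3 -m crank '{"slide":[[0,0,0.001],[0,0,0.0015],[0,0,0.002],[0,0,0.0025],[0,0,0.003],[0,0,0.0035],[0,0,0.004],[0,0,0.004]],"roll":[0,0,0,0,0,0,0,0],"grip":[0.02,0.02,0.02,0.02,0.02,0.02,0.02,0.02]}';  python3 - <<'E'
from h import *
for i in range(3):
    go((.5252,.104,.0493),-0.8); w=get_image("wrist")
crop(w,(130,390,120,340),3,"u_wrist.png")
s=get_image("scene"); crop(s,(170,310,100,205),5.5,"u_scene.png")
E
```

```text
time_s: 21.6
position: [0.5268, 0.1037, 0.0494]
tool_rot: [[1.0, -0.014, 0.005], [-0.014, -1.0, -0.0], [0.005, 0.0, -1.0]]
ft_force: [6.2, -0.1, 11.3]
grip_width: 0.0347
pos [0.5268 0.1037 0.0494] shift [-0.0016 -0.0003  0.0001] yaw -0.82 q [-1.5 32.1 91.1 -0.  56.5 89.3] t 21.6 F [ 6.19 -0.09 11.25] grip 0.0347
roll -0.0004
pos [0.5268 0.1037 0.0493] shift [-0.0016 -0.0003  0.    ] yaw -0.82 q [-1.5 32.1 91.1 -0.  56.5 89.3] t 21.65 F [ 5.85 -0.01  9.63] grip 0.0345
roll -0.0003
pos [0.5268 0.1037 0.0493] shift [-0.0016 -0.0003  0.    ] yaw -0.82 q [-1.5 32.1 91.1 -0.  56.5 89.3] t 21.7 F [ 5.85 -0.97 10.03] grip 0.0346
roll -0.0003
```

View pics/u_wrist.png

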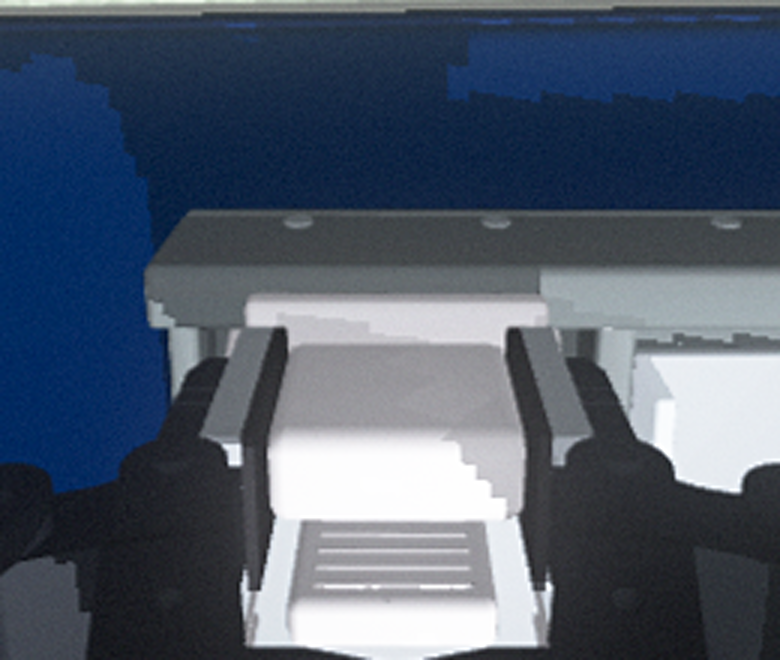

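View pics/u_scene.png

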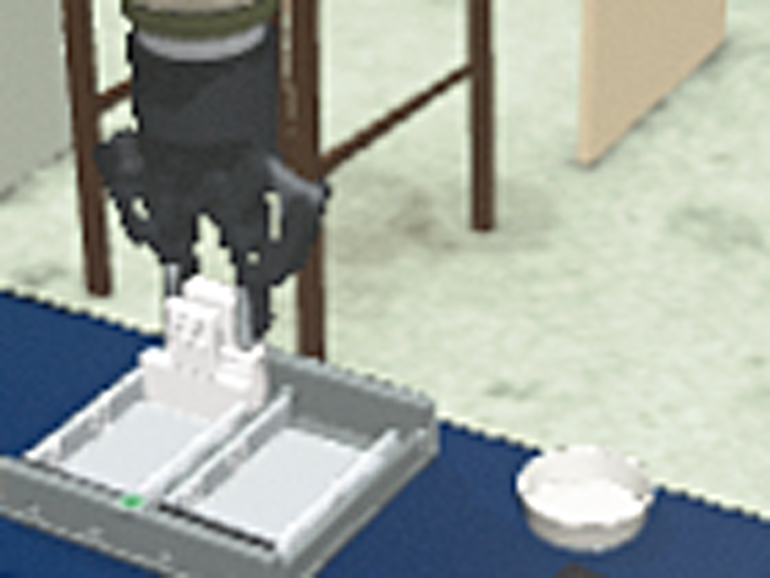

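```bash
python3 -m crank '{"slide":[[0,0,0.0005],[0,0,0.001],[0,0,0.0015],[0,0,0.0015],[0,0,0.0015],[0,0,0.0015],[0,0,0.0015],[0,0,0.0015]],"roll":[0,0,0,0,0,0,0,0],"grip":[0.02,0.02,0.02,0.02,0.02,0.02,0.02,0.02]}';  python3 - <<'E'
from h import *
go((.5252,.104,.0493),-0.8)
w=get_image("wrist"); crop(w,(130,390,120,384),2.6,"v_wrist.png")
s=get_image("scene"); crop(s,(170,310,100,205),5.5,"v_scene.png")
f=lambda x,y:(130-.5+x/2.6,120-.5+y/2.6)
for k in ["dam_grip","wedge_grip"]:
  print(k,[(round(r["confidence"],2),np.round(r["box"]).tolist()) for r in silhouettes(k,s)])
E
```

```text
time_s: 22.6
position: [0.5269, 0.1037, 0.0493]
tool_rot: [[1.0, -0.014, 0.006], [-0.014, -1.0, -0.0], [0.006, 0.0, -1.0]]
ft_force: [0.6, -0.8, 24.7]
grip_width: 0.0347
pos [0.5269 0.1037 0.0493] shift [-0.0017 -0.0003 -0.    ] yaw -0.81 q [-1.5 32.1 91.1 -0.  56.4 89.3] t 22.6 F [ 0.56 -0.82 24.75] grip 0.0347
roll -0.0002
dam_grip [(0.69, [235.0, 222.0, 23.0, 26.0]), (0.69, [285.0, 272.0, 30.0, 28.0])]
wedge_grip []
```

View pics/v_wrist.png

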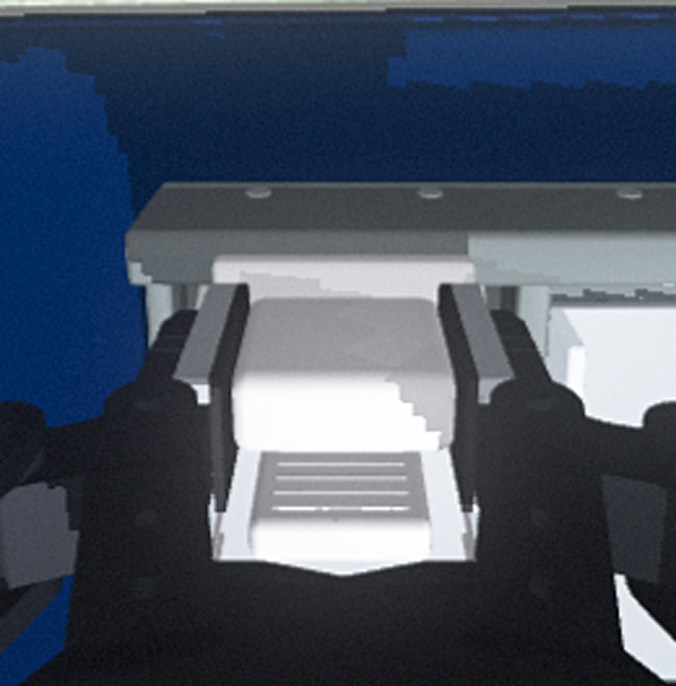

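View pics/v_scene.png

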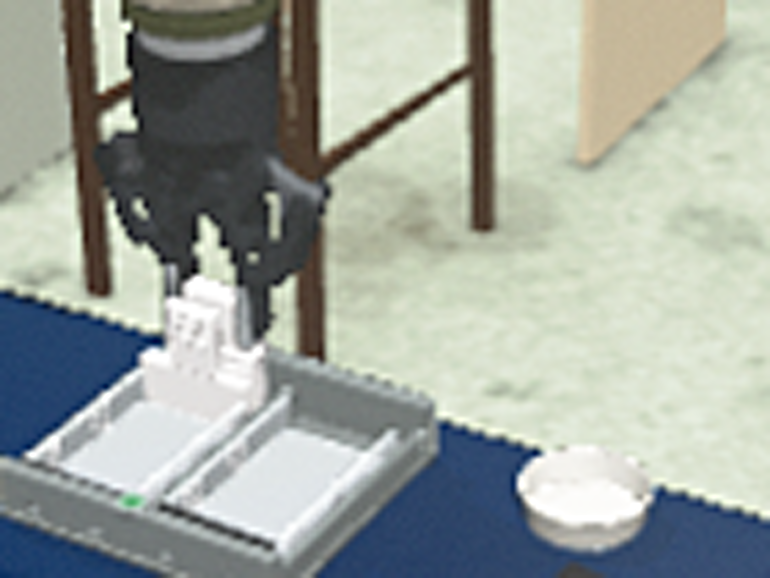

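Run:
```python
from h import *
w=get_image("wrist"); f=lambda x,y:(130-.5+x/2.6,120-.5+y/2.6)
print("dam tab top back edge",atz(w,[f(253,515),f(427,515)],.078).round(4).tolist(),"front",atz(w,[f(250,557),f(430,557)],.078).round(4).tolist())
o=observe();print(o["ft_force"],o["position"],o["time_s"],o["wrist_torque"],np.degrees(np.arccos(-o["tool_rot"][2,2])))
```

```text
dam tab top back edge [[0.5093, 0.1182, 0.078], [0.5089, 0.0905, 0.078]] front [[0.5013, 0.1191, 0.078], [0.5008, 0.0899, 0.078]]
[ 0.78721422 -1.05286696 25.10625262] [0.52688179 0.10369242 0.04930214] 22.85 [-0.16699482 -0.17043874  0.03136593] 0.34180816680418136
```

```bash
python3 -c "
from rig import *
print(close_job()); o=observe(); print(o['time_s'],o['position'],o['ft_force'],o['grip_width'])"
```

```text
the job is handed in; nothing more can be done
None
the job is handed in; nothing more can be done
```

I fitted the white dam upright in the gap at the end of the shorter (left-lane) tray, with its slope toward the end wall. I then lowered the wedge behind it, pushed it home, and handed in at about 23 s while still gripping and pressing it. No verdict came back.

**Last checks:**
- **Wedge home:** the tool stopped at z = 0.0493 m, the height I expected for home. Commanding another 1.5 mm only raised the push from 10 N to 25 N, so the shoulder is on the wall.
- **Gasket pressed:** I couldn't read the gasket directly. From when I let go of the dam until the wedge was home, the dam moved back about 3 mm. The sideways reaction on the wedge reached 6.6 N while it was still about 3 mm from home. Both suggest the gasket is pressed by more than 1.5 mm.
- **Dam and wedge fit:** they are about 22 mm apart, against 22.5 mm expected. The dam's tab lies within about 1° of the caster's axis, and the dam looks upright in the scene camera.
- **Longer tray and dish:** neither was touched, and both look in place in the pictures. I didn't measure them again at the end.

**Disagreements:** my estimates of the end wall's position differed by 1 to 2 mm between views. The tool ended about 1.6 mm further toward the wall than my aim. In the last scene picture the network found only the red look-alikes, not the fitted dam or wedge, so those checks rest on my own measurements.

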